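# Load the marking slide and bring it to its click stop

### The arm

A 7-joint arm with a two-finger parallel gripper is mounted at the origin on a cart in front of the work surface, level with it; the furniture and walls round the work are solid. World frame = base frame: x ahead of the robot, y to its left, z up, the work surface at z = 0. Lengths are in mm, angles in rad, forces in N, time in s.
With the tool pointing down it reaches from about 425 to 825 mm from the base axis. Payload 3.6 kg.
Tool frame: the origin (TCP) lies midway between the tips of the shut fingers; the grasp point (between the pads) lies 19 mm behind it; z points along the fingers, x is the direction in which the jaws open and shut, and the axes are right-handed (so a half turn about z gives the same grasp; the last joint's range is limited). The gripper opens to 93 mm and grips with 3 to 60 N. Pads are 15 mm wide; open, the fingers measure 128 mm over their backs; the gripper's body (75 mm by 188 mm) begins 65 mm behind the grasp point.
Start: joints at [-1.163, 0.615, -0.013, 1.423, 0.008, 1.103, -0.04], TCP at [273.173, 589.778, 218.64] pointing down, gripper open.
Joint ranges: [-3.12, 3.12], [-0.3, 2.06], [-1.34, 1.32], [0.26, 2.42], [-1.36, 4.5], [0.01, 1.98], [-2.84, 2.84]. Speed limits (rad/s): [2.79, 2.79, 3.14, 3.14, 3.14, 3.14, 3.14].

### API

Orientations are given as [roll, pitch, yaw] about the fixed x, y, z axes, in that order (R = Rz(yaw) Ry(pitch) Rx(roll)).
In Python, from cell import env gives the robot as it stands.
- The arm moves only by the shell command python3 -m crank 'ROWS'. ROWS is a JSON object of lists of equal length, an entry for each row: "linear": the shift along the tool's x, y, z in mm, a list of three; "delta_rot": the turn, a rotation vector about the tool's x, y, z in degrees, a list of three; "gripper": the opening, from -1 (shut) to 1 (fully open). A call has 1 to 8 rows; each row is the pose to reach, as a shift and turn from the pose measured when the call began, along the tool's axes at that moment; what a row does not reach only later rows make up. A row lasts 1/12 s, in which the tool goes at most 41.7 mm and 7.16 degrees, less where a joint would pass 70% of its speed; a pose out of reach is approached as far as the arm can. A call with a gripper value outside its range is refused whole. The fingers move at their own pace and stop on an object; the grip force is fixed at half the most. Time passes only in rows, so rows that repeat a pose let the fingers close. It gives the time, the measured TCP pose, the force and the opening at its end, in the units of the state.
- env.read_state(): the state, without advancing time (a new reading comes with each control period).
- env.grab_frame(name): name is "scene" or "top"; returns (picture, depth): 480x640x3 uint8, red, green, blue; 480x640 float32, mm along the optical axis (not along the pixel's ray), 0 where there is no reading.
- env.camera_model(name): a dict with "fov_y" (degrees; the focal length in pixels is half the picture's height over the tangent of half this angle, whatever the lens; pixels are square), "cx", "cy" (the principal point, pixels), "T" (4x4, takes a point from camera to world coordinates). Camera axes: x right, y down, z forward; pixel columns grow to the right and rows downward; lengths in mm; the calibration is good to about 2 mm. A picture is of the moment at which its call begins. camera_model takes no time and is no camera call.
- env.hand_in(): hands the job in, once; it reports no verdict.
Trained networks look in the newest picture that a camera, given by its name, has taken for a name from the list of things; names that differ only in an ending like _2 or _b are one class to them, and where a whole thing is asked for, a point or a joint stands for the part that bears it (a point fixed in the world has none). Each returns a list of dicts, best first, with "p" (0 to 1); they miss things now and then, are a little off and sometimes report something else, mostly with a low value. They report only what shows in the picture. A call takes as long as a camera call.
- env.look_for(label, camera): "at" ([column, row] in pixels, amid what is visible of it).
- env.trace(label, camera): "region" (480x640 bool, what is visible of it) and "at" ([column, row] in pixels, amid what is visible of it).
The state is a dict: "clock": time; "joint_positions": joint angles; "qvel": joint speeds; "tau": joint torques, N m; "tool_pos": TCP position; "eef_rot": TCP orientation; "ft_force": force on the tool from outside, world axes, zero at the start; "wrist_torque": the same for the moment, N m; "width": finger opening in mm.
Only numpy, scipy, OpenCV 4.12 (cv2) and the standard library are available. Lean on these libraries where they do the work, as an engineer would, in place of code of your own. Each camera call takes 0.05 s, during which the arm holds its last target.

### The job

The small flat round tin is to get our mark on its lid. Pick it up with a light pinch, because its thin sheet dents, lay it flat in the round recess of the marking stand's slide while the slide is still drawn out, then take the slide's knob and ease the slide in under the marking head until the sprung ball clicks into the notch, without running on to the rear stop. Finish while holding: keep the knob gripped with the slide standing in the notch and the tin lying in its recess, so that I can start the head, and leave the other things on the bench where they are.

Things in the scene. Friction and masses are not known exactly. Their poses are not given: they have to be found in the camera images.
- tin_centre (a point): Centre, half-way up, of the small flat round hinged tin (closed, 44 mm across and 13 mm high, 46 mm over its hinge; 60 g) that lies lid up on the bench, left or right of the stand. z is its axis. It may be gripped across any diameter; its sheet dents when each finger presses on it with 20 N or more (40 N for the two together); 8 to 12 N a finger carries it.
- wax: Round cake of beeswax, 48 mm across and 18 mm high, on the other side of the stand. Origin: centre of its underside. Bystander, not to be moved. Right of the right-hand place the room has a lever press (0.29 to 0.47 m ahead, 0.35 to 0.51 m right of the robot base, 0.49 m high) and a lamp (0.43 m and more ahead, beyond 0.36 m right).
- wood_fid: Turned wooden fid, 135 mm long, lying behind the stand on the left. Origin: centre of its underside. Bystander, not to be moved.
- rivets: Round lidded tin of rivets, 63 mm across and 27 mm high, standing behind the work on the right; much bigger than the tin to be marked. Origin: centre of its underside. Bystander, not to be moved.
- marking_stand: Fixed bench marking stand: grey base 290 x 120 mm with two steel rods for the slide, and a column with a grey marking head over the inner end of the rods. Origin: on the bench under the rods' centre line. x: the way the slide goes in; z up.
- stylus (a point): Tip of the marking head's stylus, 62 mm above the bench. In the stand's axes the head spans 28 mm either way in x and y from here and 125 to 222 mm in height, its nose cone hangs below it; the column (24 mm thick, 220 mm high) stands 95 mm to -y. Behind, hand tools hang over the bench 0.56 m and more ahead of the robot base, lowest tips at 0.38 m.
- carriage (a joint): Travel of the slide along the rods in m: 0 drawn out at the front stop, 0.170 at the rear stop; starts between 0 and 0.015. It runs freely (1 to 2 N). The notch comes at 0.123 to 0.147, depending on where the stop block is clamped. The ball rides on the slide's edge from about 32 mm before the notch; then the notch draws the slide in over its last 3 mm and holds it with about 5 N against moving on.
- recess (a point): Centre of the floor of the round recess in the top plate of the slide: 48 mm across, 4 mm deep, floor 44 mm above the bench, the plate's top at 48 mm. A tin lying in it has its centre 6.5 mm above this point. The plate measures 86 mm along the travel and 68 mm across. Axes as those of marking_stand.
- knob (a point): Grip point of the slide's black upright round knob: 20 mm across, gripping length from 10 mm below this point to 10 mm above it, top 14 mm above it. It stands 134 mm from the recess centre against the inward direction (-x of marking_stand), on a tongue 16 mm wide whose top is 16 mm below this point. Pinch it with 8 to 20 N a finger.
- groove (a point): Middle of the notch (7 mm wide, 1.5 mm deep for the ball) in the steel edge of the slide, on its +y side, 10 mm further in than the recess centre. Axes as those of marking_stand. It moves with the slide.
- stop_ball (a point): Place of the sprung steel ball (10 mm) that sits in the face of the stop block, a 26 x 20 x 29 mm aluminium block with a black thumb screw, clamped on the slotted rail at the base's +y side. Its place along the rail differs from job to job. Axes as those of marking_stand. The slide stands in the notch when groove and this point have the same x along the stand.

How it is judged (in metres and radians):
On the way:
1. the tin lies flat in the recess, let go, with the slide still drawn out (horizontal distance between tin_centre and recess below 0.004 m and z of tin_centre in the frame of recess below 0.008 m and angle between tin_centre's own z axis and vertical below 0.06 rad and contact force between the fingers and lid_tin below 0.1 N and value of joint carriage below 0.04 m), for 0.2 s.
At the end, for the whole second after the job is handed in: The slide stands still with its notch within 2.5 mm of the ball, the gripper holds its knob (contact force above 8 N, both fingers together), and the tin lies flat in the recess within 4 mm of its centre, untouched (x of groove in the frame of stop_ball between -0.0025 and 0.0025 m and velocity of joint carriage between -0.004 and 0.004 m/s and contact force between the fingers and carriage above 8 N and distance between the grasp point and knob below 0.03 m and horizontal distance between tin_centre and recess below 0.004 m and z of tin_centre in the frame of recess below 0.008 m and angle between tin_centre's own z axis and vertical below 0.06 rad and contact force between the fingers and lid_tin below 0.1 N); the arm keeps its last pose, push and grip.
It fails at once if the tin is squeezed with 20 N or more from each finger, 40 N for the two together (contact force between the fingers and lid_tin above 40 N).
It fails at once if the slide is run on to its rear stop (value of joint carriage above 0.168 m).
It fails at once if the wax cake, the fid or the rivet tin is pushed away (distance of any of wax, wood_fid, rivets from where it was at the start of the episode above 0.02 m).
It also fails if it takes over 72 s, if anything falls off the work surface, if the arm or the gripper's body presses on something with over 40 N, if the wrist force passes 120 N, or if a joint passes its speed limit or range.

## Working session

There is one attempt and no reset: what is moved stays moved. The work goes in short steps, Python scripts to look and compute and a shell command to move; the robot and the scene stay as the last step left them, time stands still between calls to the robot, and variables do not carry over. Pictures are saved under pics/ and viewed, and the job is handed in when it is done.

```bash
ls; mkdir -p pics; python3 - <<'E'
from cell import env
import cv2,numpy as np
print(env.read_state())
for n in("scene","top"):
    p,d=env.grab_frame(n); cv2.imwrite(f"pics/{n}0.png",p[:,:,::-1]); np.save(f"{n}0.npy",d)
    m=env.camera_model(n); print(n,m)
    for l in["tin_centre","wax","marking_stand","stylus","recess","knob","groove","stop_ball","wood_fid","rivets"]:
        r=env.look_for(l,n)
        print(l,[(np.round(x["at"]).tolist(),round(x["p"],2)) for x in r[:3]])
E
```

```text
pics
{'clock': 0.0, 'joint_positions': array([-1.16353163,  0.61588661, -0.01258993,  1.4248906 ,  0.0081077 ,
        1.1033668 , -0.0404199 ]), 'qvel': array([-0.00141882,  0.00020676, -0.0004856 , -0.00125745, -0.00096736,
       -0.00076192,  0.00031002]), 'tau': array([-3.05474832e-04, -4.58929110e+01,  2.09089089e-01, -1.65740097e+01,
       -6.11234433e-02,  2.03775696e-02,  2.25714803e-04]), 'tool_pos': array([272.86700609, 589.09186661, 217.50514959]), 'eef_rot': array([3.14153562e+00, 2.50028620e-03, 1.13705999e+00]), 'ft_force': array([-0.30415644,  0.09224087, -0.72641475]), 'wrist_torque': array([ 0.00958128,  0.04916694, -0.02584736]), 'width': 92.72370609732475}
scene {'fov_y': 44.86473613685173, 'cx': 320.60909038789146, 'cy': 236.12171392039917, 'T': array([[ 6.29071631e-01, -4.31561218e-01,  6.46547599e-01,
        -2.54094968e+02],
       [-7.77129684e-01, -3.68825848e-01,  5.09938181e-01,
        -5.82306530e+02],
       [ 1.83939239e-02, -8.23238975e-01, -5.67396911e-01,
         7.58114035e+02],
       [ 0.00000000e+00,  0.00000000e+00,  0.00000000e+00,
        
[... 501 characters left out ...]
, 'cy': 242.0555579570999, 'T': array([[ 1.15810020e-02, -9.97668264e-01,  6.72600548e-02,
         4.60919946e+02],
       [-9.99847725e-01, -1.06756575e-02,  1.38042373e-02,
         3.07180022e+01],
       [-1.30540042e-02, -6.74096796e-02, -9.97639979e-01,
         1.24213925e+03],
       [ 0.00000000e+00,  0.00000000e+00,  0.00000000e+00,
         1.00000000e+00]])}
tin_centre [([447.0, 257.0], 0.7)]
wax [([190.0, 273.0], 0.58)]
marking_stand [([283.0, 260.0], 0.71)]
stylus [([281.0, 260.0], 0.6)]
recess [([321.0, 272.0], 0.91)]
knob [([323.0, 271.0], 0.6)]
groove [([320.0, 270.0], 0.8)]
stop_ball [([259.0, 279.0], 0.59)]
wood_fid [([211.0, 231.0], 0.62)]
rivets [([404.0, 212.0], 0.82)]
```

View pics/scene0.png

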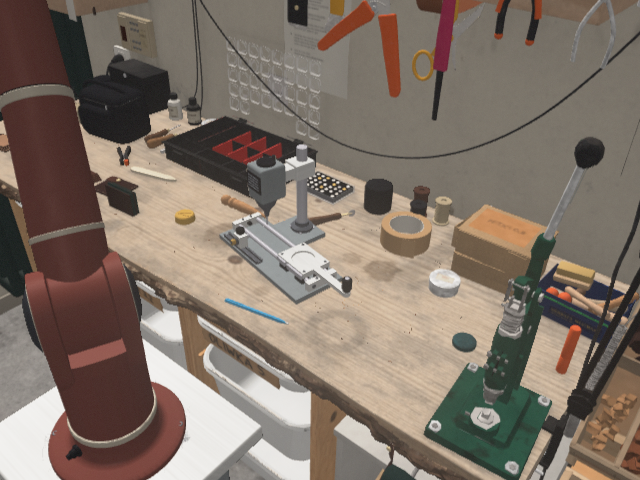

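View pics/top0.png

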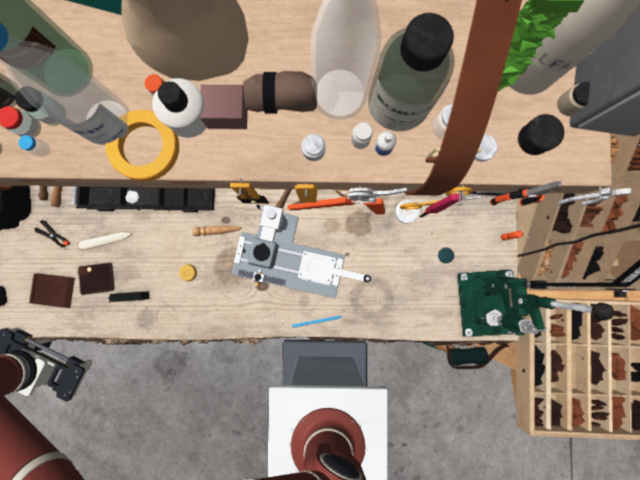

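The tin is the dark green disc at scene (464,342) and top (446,255). The wax is at top (188,272). The slide's knob is at top (367,278) and scene (347,285), and the recess is at about top (319,267). The slide goes in towards the left of the top picture (+y).

```bash
cat > h.py <<'E'
from cell import env
import numpy as np,cv2
def cam(n):
    m=env.camera_model(n); f=240/np.tan(np.radians(m["fov_y"]/2)); return f,m["cx"],m["cy"],np.array(m["T"])
def ray(n,uv):
    f,cx,cy,T=cam(n); d=T[:3,:3]@np.array([(uv[0]-cx)/f,(uv[1]-cy)/f,1]); return T[:3,3],d
def atz(n,uv,z):
    o,d=ray(n,uv); return o+d*(z-o[2])/d[2]
def dep(n,D):
    f,cx,cy,T=cam(n); v,u=np.mgrid[:480,:640]; P=np.stack([(u-cx)/f*D,(v-cy)/f*D,D],-1); return P@T[:3,:3].T+T[:3,3]
def proj(n,p):
    f,cx,cy,T=cam(n); q=T[:3,:3].T@(np.array(p)-T[:3,3]); return q[:2]/q[2]*f+[cx,cy]
def tri(a,b):
    (o1,d1),(o2,d2)=ray("top",a),ray("scene",b)
    A=np.stack([d1,-d2],1); s=np.linalg.lstsq(A,o2-o1,rcond=None)[0]
    p,q=o1+d1*s[0],o2+d2*s[1]; return (p+q)/2,np.linalg.norm(p-q)
E
python3 - <<'E'
from h import *
for n,(a,b,w,h) in dict(scene=(210,140,160,165),top=(215,195,170,110)).items():
    p=cv2.imread(f"pics/{n}0.png")[b:b+h,a:a+w]; cv2.imwrite(f"pics/{n}0z.png",cv2.resize(p,None,fx=4 if n=="top" else 3.6,fy=4 if n=="top" else 3.6,interpolation=cv2.INTER_CUBIC))
D={n:np.load(n+"0.npy") for n in("scene","top")}
for l in["tin_centre","knob","wax","rivets","wood_fid","stop_ball"]:
  for n in("scene","top"):
    env.grab_frame(n)
    for r in env.trace(l,n)[:2]:
        M=r["region"]; P=dep(n,D[n])[M&(D[n]>0)]
        print(l,n,round(r["p"],2),np.round(r["at"]),M.sum(),"med",np.median(P,0).round(1),"min",P.min(0).round(),"max",P.max(0).round(),"ctr",(np.percentile(P,3,0)+np.percentile(P,97,0)).round(1)/2)
print(env.read_state()["clock"])
E
```

```text
tin_centre scene 0.67 [461. 344.] 425 med [ 504.6 -318.5    9.4] min [ 487. -339.   -4.] max [ 543. -292.   14.] ctr [ 509.25 -317.45    5.35]
tin_centre top 0.72 [446. 257.] 219 med [ 512.4 -314.1   10.2] min [ 491. -341.   -8.] max [ 535. -292.   16.] ctr [ 512.8  -314.75    8.15]
tin_centre top 0.69 [405. 212.] 284 med [ 620.5 -203.5   24.9] min [ 576. -236.    4.] max [ 658. -109.  451.] ctr [ 628.35 -205.05   24.6 ]
knob scene 0.66 [310. 265.] 1628 med [454.5  14.5  45. ] min [ 425. -107.   -5.] max [569. 105.  79.] ctr [467.55 -13.15  49.15]
knob top 0.56 [323. 269.] 1152 med [465.3  27.6  46.1] min [431. -98.  -4.] max [515.  87.  81.] ctr [473.    -3.55  45.55]
wax scene 0.59 [184. 218.] 250 med [447.3 380.4  14.6] min [429. 363.  -2.] max [473. 409.  20.] ctr [450.05 385.3    9.3 ]
wax top 0.77 [188. 275.] 255 med [455.6 388.6  16.9] min [434. 366.  -3.] max [478. 414.  23.] ctr [456.85 389.85  12.5 ]
rivets scene 0.6 [444. 285.] 685 med [ 615.5 -214.3   23.6] min [ 594. -241.   -1.] max [ 658. -180.   28.] ctr [ 623.3  -212.3    15.05]
rivets top 0.71 [321. 272.] 1104 med [
[... 172 characters left out ...]
] max [ 654. -175.   31.] ctr [ 616.45 -203.9    23.2 ]
wood_fid scene 0.6 [238. 208.] 355 med [564.7 317.3  15.5] min [553. 244.  -4.] max [603. 373.  26.] ctr [567.1 311.6  12.9]
wood_fid top 0.66 [212. 233.] 356 med [573.2 316.2  19.3] min [557. 246.  -4.] max [587. 377.  32.] ctr [572.8  312.35  17.3 ]
wood_fid top 0.35 [321. 270.] 1172 med [465.3  28.1  46.1] min [ 430. -104.   -3.] max [519.  87.  81.] ctr [473.85  -4.3   45.5 ]
stop_ball scene 0.64 [239. 238.] 268 med [439.1 183.1  44.9] min [421. 173.  13.] max [483. 214.  68.] ctr [443.45 185.9   45.8 ]
stop_ball top 0.49 [260. 281.] 124 med [444.8 191.3  52. ] min [422. 179.  -4.] max [463. 211.  72.] ctr [442.95 191.95  34.55]
2.3
```

View pics/scene0z.png

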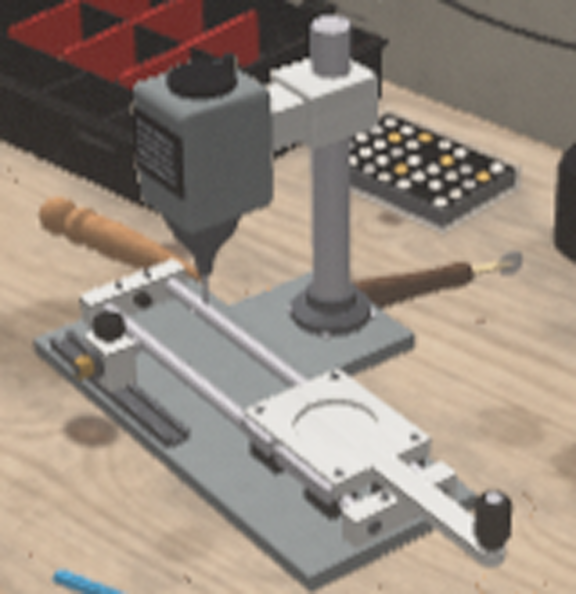

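View pics/top0z.png

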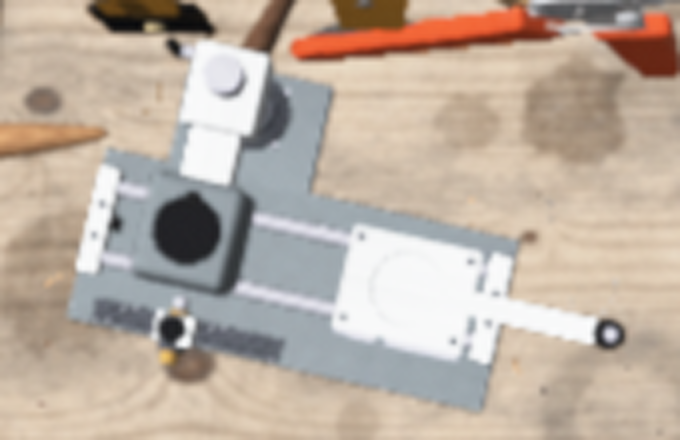

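```bash
python3 - <<'E'
from h import *
# rectified at z: cols = -y from 130..-130, rows = x from 560 down to 400, 3px/mm
def rect(n,z,x0,x1,y0,y1,s):
    img=cv2.imread(f"pics/{n}0.png")
    src=np.array([[0,0],[(y1-y0)*s,0],[(y1-y0)*s,(x1-x0)*s],[0,(x1-x0)*s]],np.float32)
    w=[(x1,y1,z),(x1,y0,z),(x0,y0,z),(x0,y1,z)]
    H=cv2.getPerspectiveTransform(src,np.array([proj(n,p) for p in w],np.float32))
    return cv2.warpPerspective(img,H,(int((y1-y0)*s),int((x1-x0)*s)),flags=cv2.INTER_CUBIC|cv2.WARP_INVERSE_MAP)
for n in("scene","top"):
    cv2.imwrite(f"pics/r_{n}.png",rect(n,48,410,530,-110,90,3.9))
    cv2.imwrite(f"pics/t_{n}.png",rect(n,13,470,555,-365,-265,7))
a=[cv2.imread(f"pics/r_{n}.png")[:, :780] for n in("scene","top")]
for b in a:
    for k in range(0,200,20): cv2.putText(b,str(90-k),(int(k*3.9),10),0,.35,(0,0,255)); cv2.line(b,(int(k*3.9),0),(int(k*3.9),5),(0,0,255))
    for k in range(0,120,20): cv2.putText(b,str(530-k),(0,int(k*3.9)+4),0,.35,(0,0,255)) 
for n,b in zip("ab",a): cv2.imwrite(f"pics/rect_{n}.png",b)
b=np.hstack([cv2.resize(cv2.imread(f"pics/t_{n}.png"),(400,340)) for n in("scene","top")])
for k in range(0,100,20):
  for o in(0,400): cv2.putText(b,str(-265-k),(o+k*4,10),0,.35,(0,0,255))
for k in range(0,85,15): cv2.putText(b,str(555-k),(0,k*4+4),0,.35,(0,0,255))
cv2.imwrite("pics/tin_r.png",b)
E
```

```text
(no output)
```

View pics/rect_a.png

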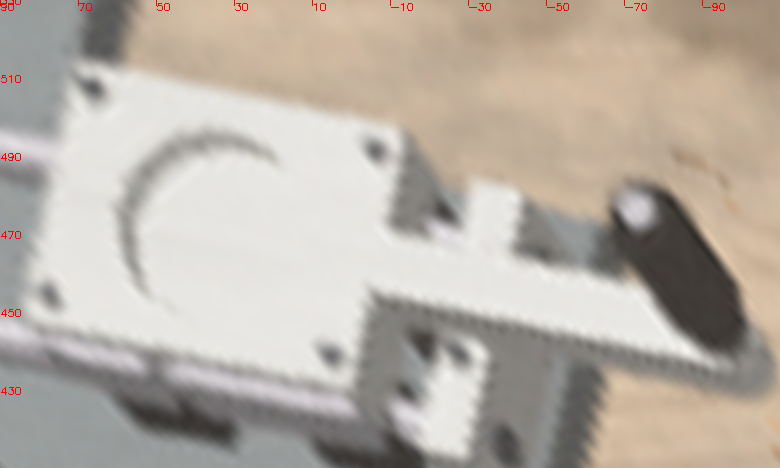

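View pics/rect_b.png

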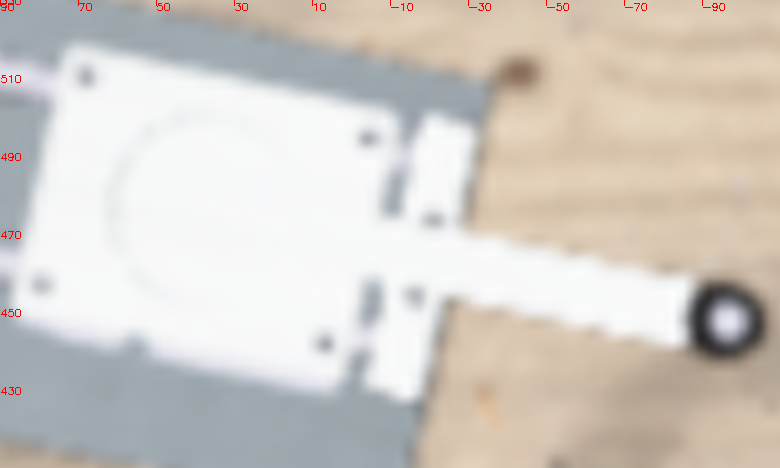

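View pics/tin_r.png

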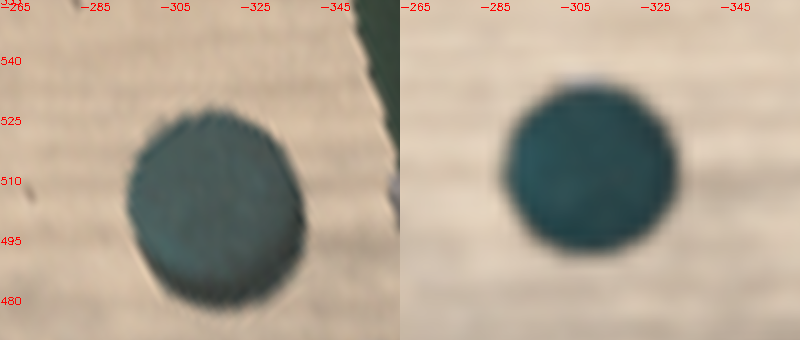

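```bash
python3 - <<'E'
from h import *
kt=(215+609/4,195+331/4); ks=(210+492/3.6,140+498/3.6)
print("knob top", atz("top",kt,78),atz("scene",ks,78),tri(kt,ks))
def r2w(c,r): return 530-r/3.9,90-c/3.9
for n,S in dict(top=[(86,77),(367,138),(41,285),(324,343)],scene=[(92,88),(376,150),(48,296),(330,355)]).items():
    W=np.array([r2w(*s) for s in S]); c=W.mean(0); d=(W[0]+W[2]-W[1]-W[3])/2; e=(W[0]+W[1]-W[2]-W[3])/2
    print(n,c,np.degrees(np.arctan2(d[1],d[0])),np.degrees(np.arctan2(e[1],e[0])),np.hypot(*d),np.hypot(*e))
    k=atz(n,kt if n=="top" else ks,78); v=c-k[:2]; print(np.hypot(*v),np.degrees(np.arctan2(v[1],v[0])))
for n in("top","scene"):
    D=np.load(n+"0.npy");P=dep(n,D)
    u,v=(446,256) if n=="top" else (463,340); print(n,"tin z",np.median(P[v-3:v+4,u-3:u+4],(0,1)))
    for x in [(560,-100,0),(520,-240,0),(420,-150,0)]:
        q=proj(n,x).round().astype(int); print(P[q[1]-2:q[1]+3,q[0]-2:q[0]+3,2].mean().round(1),end=" ")
    u,v=(325,267) if n=="top" else (306,262); print("plate z",np.median(P[v-2:v+3,u-2:u+3],(0,1)))
E
```

```text
knob top [449.05108724 -93.75387459  78.        ] [444.54489477 -95.49653815  78.        ] (array([448.57361928, -93.55665668,  74.56457713]), np.float64(1.4302118874602394))
top [475.96153846  37.56410256] 78.0857452056806 -12.028420610359266 73.8996645511724 54.13733844163125
134.04694516899863 78.41894966496922
scene [473.01282051  35.76923077] 77.93289866092127 -12.29356846841374 74.20375045236311 54.19135380378906
134.317254613462 77.76361728518457
top tin z [ 509.85204557 -314.4085666    11.08985269]
-0.9 -1.2 -1.4 plate z [475.75248408  14.5277779   44.9334995 ]
scene tin z [ 507.23877493 -315.38423926   10.73502947]
-1.7 -2.4 -1.6 plate z [469.50862824  25.50749503  42.28340635]
```

```bash
python3 - <<'E'
from h import *
A=[]
for n in("top","scene"):
    D=np.load(n+"0.npy");P=dep(n,D)[D>0]; A.append(P)
    m=(P[:,2]>60)&(P[:,2]<450)&(P[:,0]>300)&(P[:,0]<680)&(P[:,1]<-250)&(P[:,1]>-480)
    Q=P[m]
    for x in range(300,680,20):
        q=Q[(Q[:,0]>=x)&(Q[:,0]<x+20)]
        if len(q): i=q[:,1].argmax(); print(n,x,len(q),q[i].round(), "z<200:",q[q[:,2]<200][:,1].max() if (q[:,2]<200).any() else None)
p=cv2.imread("pics/top0.png")[320:440,0:120]; cv2.imwrite("pics/grip.png",cv2.resize(p,(600,600)))
E
```

```text
top 320 146 [ 340. -411.  175.] z<200: -410.8164852862862
top 340 409 [ 351. -408.  178.] z<200: -407.6520875587113
top 360 307 [ 360. -413.  176.] z<200: -413.24152487956707
top 380 384 [ 400. -403.  248.] z<200: -408.2871660029129
top 400 708 [ 409. -402.  255.] z<200: -405.813360876507
top 420 321 [ 424. -405.   77.] z<200: -404.6333399540506
top 440 242 [ 452. -398.   76.] z<200: -397.78727700540554
top 540 23 [ 558. -467.   74.] z<200: -466.8627927321858
top 560 52 [ 563. -464.   74.] z<200: -464.30313632309503
scene 300 1 [ 319. -425.  169.] z<200: -424.79798751632086
scene 320 1870 [ 339. -413.  165.] z<200: -413.3554640062864
scene 340 991 [ 350. -411.  189.] z<200: -410.749743977556
scene 360 86 [ 367. -418.  297.] z<200: None
scene 380 1635 [ 397. -406.  251.] z<200: -435.75653879819544
scene 400 665 [ 401. -415.  316.] z<200: -430.502080034739
scene 420 125 [ 423. -427.  223.] z<200: -432.7199722336156
scene 440 501 [ 445. -432.  187.] z<200: -432.3348400634367
scene 540 144 [ 559. -468.   81.] z<200: -468.20506115957517
scene 560 26 [ 563. -468.   96.] z<200: -467.84828323600914
```

View pics/grip.png

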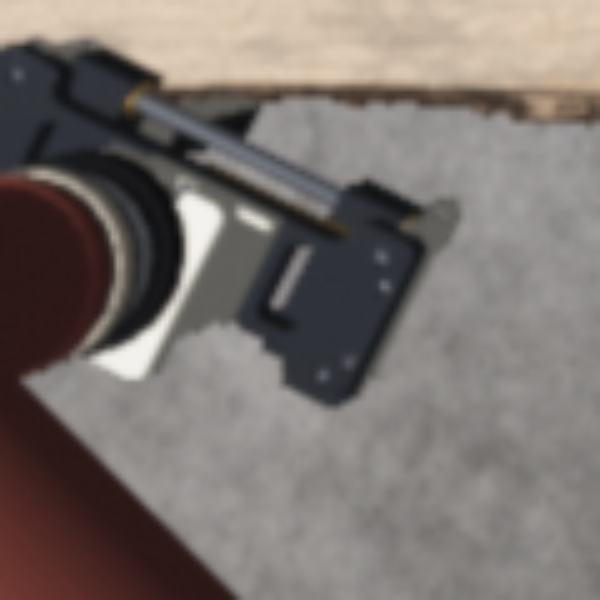

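```bash
cat >> h.py <<'E'
from scipy.spatial.transform import Rotation as R
def go(x,y,z,yaw):
    s=env.read_state(); R0=R.from_euler("xyz",s["eef_rot"]); R1=R.from_euler("xyz",[np.pi,0,np.radians(yaw)])
    l=R0.inv().apply(np.array([x,y,z])-s["tool_pos"]); r=(R0.inv()*R1).as_rotvec(degrees=True)
    print("t",round(s["clock"],2),"pos",s["tool_pos"].round(1),"yaw",np.degrees(s["eef_rot"]).round(2),"w",round(s["width"],2),"F",s["ft_force"].round(2),"q7",s["joint_positions"][6].round(2))
    print("linear",l.round(1).tolist(),"rot",r.round(1).tolist())
E
python3 -c "
from h import *
go(425,180,260,20)"
```

```text
t 2.3 pos [273.2 589.8 218.7] yaw [-180.      0.     65.15] w 92.68 F [0.12 0.16 0.07] q7 -0.04
linear [-308.0, 310.0, -41.3] rot [-0.0, 0.0, 45.1]
```

```bash
python3 -m crank '{"linear":[[-60,60,-41],[-308,310,-41],[-308,310,-41],[-308,310,-41],[-308,310,-41],[-308,310,-41],[-308,310,-41],[-308,310,-41]],"delta_rot":[[0,0,7],[0,0,14],[0,0,21],[0,0,28],[0,0,35],[0,0,42],[0,0,45],[0,0,45]],"gripper":[1,1,1,1,1,1,1,1]}'; python3 -c "
from h import *
go(450,-94.5,120,-11.9)"
```

```text
clock: 2.97
tool_pos: [387.8, 279.8, 253.9]
eef_rot: [-3.141, -0.001, 0.35]
ft_force: [1.6, 0.6, -0.6]
width: 93.3
t 2.97 pos [387.8 279.8 253.9] yaw [-1.7998e+02 -5.0000e-02  2.0060e+01] w 93.26 F [ 1.55  0.6  -0.65] q7 -0.22
linear [-70.0, 373.0, 133.8] rot [-0.0, -0.0, 32.0]
```

```bash
python3 -m crank '{"linear":[[-70,373,0],[-70,373,0],[-70,373,0],[-70,373,0],[-70,373,0],[-70,373,0],[-70,373,0],[-70,373,0]],"delta_rot":[[0,0,7],[0,0,14],[0,0,21],[0,0,28],[0,0,32],[0,0,32],[0,0,32],[0,0,32]],"gripper":[1,1,1,1,1,1,1,1]}'; python3 -c "
from h import *
go(448,-94,120,-11.9)"
```

```text
clock: 3.63
tool_pos: [442.2, -49.0, 254.2]
eef_rot: [-3.14, -0.002, -0.208]
ft_force: [1.0, 0.2, -0.6]
width: 93.1
t 3.63 pos [442.2 -49.  254.2] yaw [-1.7992e+02 -1.0000e-01 -1.1900e+01] w 93.11 F [ 0.97  0.16 -0.59] q7 0.05
linear [14.7, 43.0, 134.2] rot [-0.1, -0.1, -0.0]
```

```bash
python3 -m crank '{"linear":[[14.7,43,30],[14.7,43,70],[14.7,43,110],[14.7,43,134],[14.7,43,134],[14.7,43,134]],"delta_rot":[[-0.1,-0.1,0],[-0.1,-0.1,0],[-0.1,-0.1,0],[-0.1,-0.1,0],[-0.1,-0.1,0],[-0.1,-0.1,0]],"gripper":[1,1,1,0,0,0]}'; python3 - <<'E'
from h import *
go(448,-94,50,-11.9)
for n in("scene","top"):
    p,d=env.grab_frame(n); cv2.imwrite(f"pics/{n}1.png",p[:,:,::-1])
    u,v=proj(n,(448,-94,70)).astype(int); c=p[v-60:v+60,u-80:u+80,::-1]; cv2.imwrite(f"pics/{n}1z.png",cv2.resize(c,None,fx=5,fy=5,interpolation=cv2.INTER_CUBIC)); print(u,v)
E
```

```text
clock: 4.13
tool_pos: [447.4, -94.0, 119.7]
eef_rot: [3.141, 0.003, -0.208]
ft_force: [0.6, -0.1, 1.1]
width: 77.4
t 4.13 pos [447.4 -94.  119.7] yaw [ 1.7997e+02  1.6000e-01 -1.1920e+01] w 77.38 F [ 0.57 -0.1   1.1 ] q7 0.31
linear [0.8, -0.2, 69.7] rot [0.0, 0.2, -0.0]
346 280
367 278
```

View pics/scene1z.png

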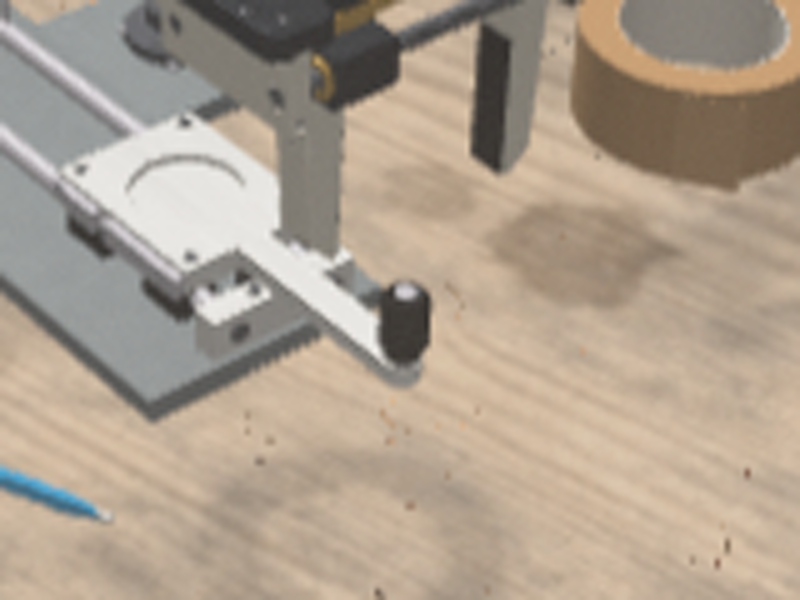

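View pics/top1z.png

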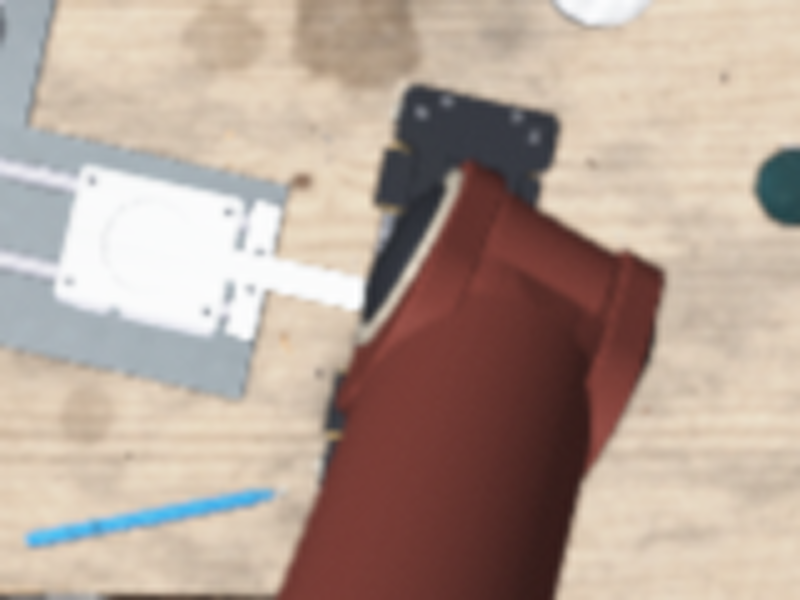

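```bash
python3 - <<'E'
from h import *
a=np.radians(-11.9);jx=np.array([np.cos(a),np.sin(a),0]);jy=np.array([np.sin(a),-np.cos(a),0])
p=cv2.imread("pics/scene1z.png")
for s in(-1,1):
  for t in(-1,1):
    q=proj("scene",np.array([447.4,-94,119.7])+jx*s*38.7+jy*t*7.5); z=(q-[346-80,280-60])*5; print(s,t,z); cv2.circle(p,tuple(z.astype(int).tolist()),3,(0,0,255),-1)
cv2.imwrite("pics/chk1.png",cv2.resize(p[100:300,200:600],(800,400)))
E
```

```text
-1 -1 [315.48198912 226.77306164]
-1 1 [342.32062069 246.97447403]
1 -1 [474.03015443 149.82964176]
1 1 [501.24637088 168.59225784]
```

View pics/chk1.png

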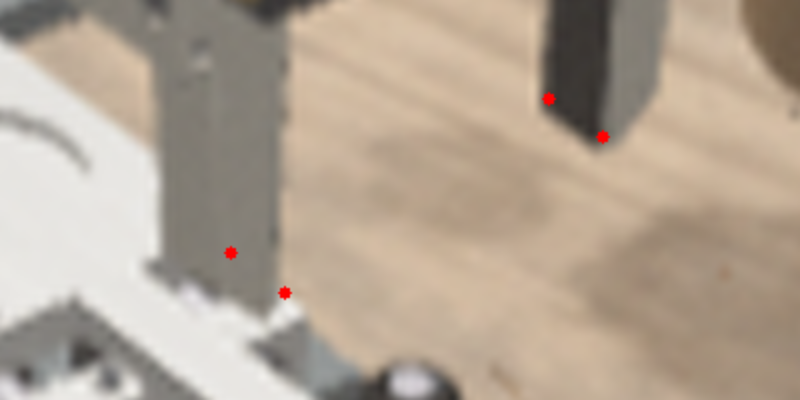

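```bash
python3 -m crank '{"linear":[[0.8,0,35],[0.8,0,65],[0.8,0,72],[0.8,0,72],[0.8,0,72],[0.8,0,72]],"delta_rot":[[0,0.2,0],[0,0.2,0],[0,0.2,0],[0,0.2,0],[0,0.2,0],[0,0.2,0]],"gripper":[0,0,0,-0.4,-0.4,-0.4]}'; python3 -m crank '{"linear":[[0,0,0],[0,0,0],[0,0,0]],"delta_rot":[[0,0,0],[0,0,0],[0,0,0]],"gripper":[-0.4,-0.4,-0.4]}'; python3 - <<'E'
from h import *
go(448,-94,48,-11.9)
n="scene"
p,d=env.grab_frame(n); cv2.imwrite(f"pics/{n}2.png",p[:,:,::-1])
u,v=proj(n,(448,-94,70)).astype(int); c=p[v-40:v+40,u-50:u+50,::-1]; cv2.imwrite(f"pics/{n}2z.png",cv2.resize(c,None,fx=7,fy=7,interpolation=cv2.INTER_CUBIC)); print(u,v)
E
```

```text
clock: 4.73
tool_pos: [452.1, -94.8, 51.7]
eef_rot: [-3.142, -0.011, -0.207]
ft_force: [0.3, 0.3, -1.0]
width: 31.2
clock: 4.98
tool_pos: [452.5, -94.8, 52.7]
eef_rot: [-3.141, -0.013, -0.207]
ft_force: [-1.4, 0.1, 0.0]
width: 27.7
t 4.98 pos [452.5 -94.8  52.7] yaw [-179.99   -0.72  -11.85] w 27.71 F [-1.45  0.07  0.  ] q7 0.39
linear [-4.6, 0.2, 4.6] rot [-0.0, -0.7, 0.0]
346 280
```

View pics/scene2z.png

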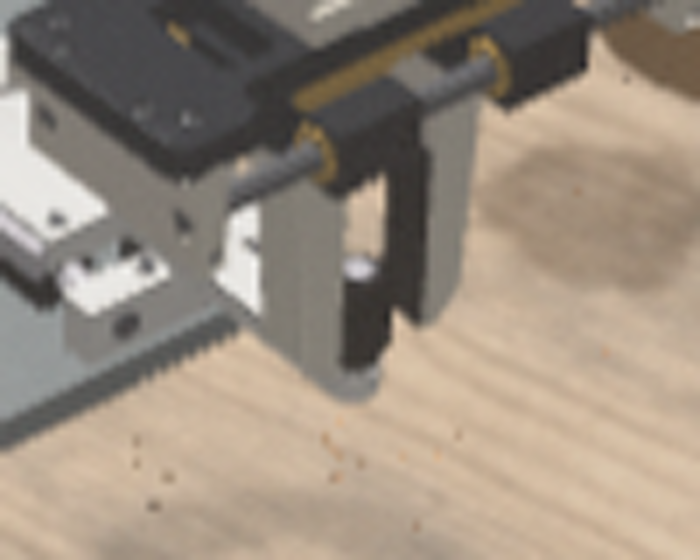

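```bash
python3 - <<'E'
from h import *
s=env.read_state(); print(s["joint_positions"].round(3),s["qvel"].round(3),s["tau"].round(1),s["wrist_torque"].round(2))
E
```

```text
[-0.053  0.614  0.312  2.14  -0.435  0.434  0.394] [ 0.002  0.009 -0.005  0.    -0.001 -0.003 -0.001] [ -0.  -35.6   3.1  -7.5  -0.   -0.1  -0. ] [-0.01  0.17 -0.03]
```

```bash
python3 -m crank '{"linear":[[-4.6,0,4.6],[-4.6,0,4.6],[-4.6,0,4.6],[-4.6,0,4.6]],"delta_rot":[[0,-0.7,0],[0,-0.7,0],[0,-0.7,0],[0,-0.7,0]],"gripper":[-0.4,-0.4,-0.4,-0.4]}'; python3 - <<'E'
from h import *
go(448,-94,48,-11.9)
s=env.read_state(); print(s["joint_positions"].round(3),s["qvel"].round(3),s["tau"].round(1),s["wrist_torque"].round(2))
E
```

```text
clock: 5.37
tool_pos: [448.1, -93.9, 47.6]
eef_rot: [-3.142, -0.0, -0.207]
ft_force: [0.5, 0.9, 1.0]
width: 28.1
t 5.37 pos [448.1 -93.9  47.6] yaw [-1.800e+02 -1.000e-02 -1.185e+01] w 28.1 F [0.54 0.86 0.98] q7 0.4
linear [-0.0, 0.1, -0.4] rot [-0.0, -0.0, 0.0]
[-0.05   0.623  0.309  2.144 -0.436  0.433  0.396] [ 0.001 -0.002 -0.002 -0.001  0.    -0.    -0.001] [ -0.  -35.6   3.1  -7.   -0.    0.1   0. ] [-0.06  0.11 -0.05]
```

```bash
for g in -0.53 ; do python3 -m crank '{"linear":[[0,0,0],[0,0,0],[0,0,0]],"delta_rot":[[0,0,0],[0,0,0],[0,0,0]],"gripper":[-0.53,-0.53,-0.53]}'; done; python3 -m crank '{"linear":[[0,0,0],[0,0,0],[0,0,0]],"delta_rot":[[0,0,0],[0,0,0],[0,0,0]],"gripper":[-0.58,-0.58,-0.58]}';  python3 -m crank '{"linear":[[0,0,0],[0,0,0],[0,0,0]],"delta_rot":[[0,0,0],[0,0,0],[0,0,0]],"gripper":[-0.65,-0.65,-0.65]}';  python3 -c "
from h import *
go(448,-94,48,-11.9)"
```

```text
clock: 5.62
tool_pos: [448.1, -93.9, 47.6]
eef_rot: [-3.142, -0.0, -0.207]
ft_force: [0.2, 0.2, -0.3]
width: 21.7
clock: 5.87
tool_pos: [448.5, -94.0, 47.7]
eef_rot: [3.141, -0.001, -0.207]
ft_force: [0.2, 0.1, -0.3]
width: 19.7
clock: 6.12
tool_pos: [448.5, -94.0, 47.7]
eef_rot: [3.141, -0.001, -0.207]
ft_force: [-0.3, 0.6, -1.1]
width: 18.8
t 6.12 pos [448.5 -94.   47.7] yaw [ 1.7999e+02 -5.0000e-02 -1.1850e+01] w 18.75 F [-0.26  0.58 -1.1 ] q7 0.4
linear [-0.5, 0.1, -0.3] rot [0.0, -0.1, 0.0]
```

```bash
python3 -m crank '{"linear":[[0,0,0],[0,0,0],[0,0,-10],[0,0,-10],[0,0,-10],[0,0,-10],[0,0,-10],[0,0,-10]],"delta_rot":[[0,0,0],[0,0,0],[0,0,0],[0,0,-7],[0,0,-14],[0,0,-21],[0,0,-28],[0,0,-35]],"gripper":[0.2,0.2,0.2,0.2,0.2,0.2,0.2,0.2]}'; python3 -m crank '{"linear":[[0,0,0],[0,0,0],[0,0,0],[0,0,0],[0,0,0],[0,0,0],[0,0,0],[0,0,0]],"delta_rot":[[0,0,-7],[0,0,-14],[0,0,-21],[0,0,-28],[0,0,-35],[0,0,-42],[0,0,-49],[0,0,-55]],"gripper":[0.2,0.2,0.2,0.2,0.2,0.2,0.2,0.2]}';  python3 -c "
from h import *
go(448.5,-94,54,78.1)"
```

```text
clock: 6.78
tool_pos: [448.3, -94.0, 57.7]
eef_rot: [3.141, -0.0, 0.41]
ft_force: [-0.1, -0.1, -0.3]
width: 55.6
clock: 7.45
tool_pos: [448.0, -94.2, 57.7]
eef_rot: [3.141, 0.0, 1.375]
ft_force: [0.4, -0.1, -0.1]
width: 55.7
t 7.45 pos [448.  -94.2  57.7] yaw [1.7998e+02 2.0000e-02 7.8810e+01] w 55.71 F [ 0.4  -0.12 -0.13] q7 1.4
linear [0.3, 0.5, 3.7] rot [0.0, 0.0, 0.7]
```

```bash
python3 -m crank '{"linear":[[0.3,0.5,4],[0.3,0.5,4],[0.3,0.5,4],[0.3,0.5,4],[0.3,0.5,4],[0.3,0.5,4],[0.3,0.5,4]],"delta_rot":[[0,0,0.7],[0,0,0.7],[0,0,0.7],[0,0,0.7],[0,0,0.7],[0,0,0.7],[0,0,0.7]],"gripper":[0.2,0.2,-0.5,-0.5,-0.62,-0.62,-0.62]}'; python3 - <<'E'
from h import *
go(448.5,-94,54,78.1)
for n in("scene","top"):
    p,d=env.grab_frame(n); cv2.imwrite(f"pics/{n}3.png",p[:,:,::-1])
u,v=proj("scene",(448,-94,70)).astype(int); c=cv2.imread("pics/scene3.png")[v-45:v+30,u-60:u+40]; cv2.imwrite(f"pics/scene3z.png",cv2.resize(c,None,fx=7,fy=7,interpolation=cv2.INTER_CUBIC))
E
```

```text
clock: 8.03
tool_pos: [448.6, -93.9, 53.8]
eef_rot: [3.141, 0.001, 1.363]
ft_force: [0.0, 0.5, 0.8]
width: 26.9
t 8.03 pos [448.6 -93.9  53.8] yaw [1.7998e+02 3.0000e-02 7.8100e+01] w 26.91 F [0.   0.48 0.78] q7 1.39
linear [-0.1, -0.1, -0.2] rot [0.0, 0.0, -0.0]
```

View pics/scene3z.png

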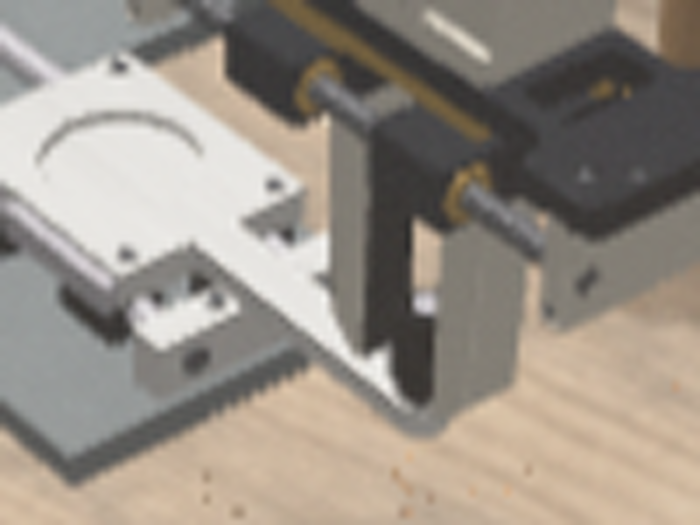

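View pics/top3.png

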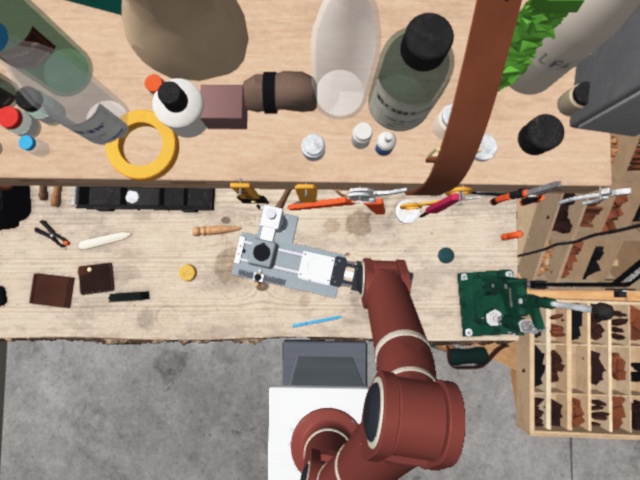

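The jaws straddle the knob along the travel, with the knob near (425,350) in the zoom, and they are still closing. I'll finish the pinch.

```bash
python3 -m crank '{"linear":[[0,0,0],[0,0,0],[0,0,0],[0,0,0],[0,0,0]],"delta_rot":[[0,0,0],[0,0,0],[0,0,0],[0,0,0],[0,0,0]],"gripper":[-0.62,-0.62,-0.62,-0.62,-0.62]}'; python3 - <<'E'
from h import *
go(448.5,-94,54,78.1)
for n in("scene","top"):
    p,d=env.grab_frame(n); cv2.imwrite(f"pics/{n}4.png",p[:,:,::-1])
def rect(n,z,x0,x1,y0,y1,s,tag):
    img=cv2.imread(f"pics/{n}{tag}.png")
    src=np.array([[0,0],[(y1-y0)*s,0],[(y1-y0)*s,(x1-x0)*s],[0,(x1-x0)*s]],np.float32)
    w=[(x1,y1,z),(x1,y0,z),(x0,y0,z),(x0,y1,z)]
    H=cv2.getPerspectiveTransform(src,np.array([proj(n,p) for p in w],np.float32))
    return cv2.warpPerspective(img,H,(int((y1-y0)*s),int((x1-x0)*s)),flags=cv2.INTER_CUBIC|cv2.WARP_INVERSE_MAP)
for n in("scene","top"):
    a,b=[cv2.cvtColor(rect(n,48,415,525,-20,90,6,t),cv2.COLOR_BGR2GRAY).astype(np.float32) for t in("0","4")]
    print(n,np.array(cv2.phaseCorrelate(a,b,cv2.createHanningWindow(a.shape[::-1],cv2.CV_32F))[0])/6)
    cv2.imwrite(f"pics/{n}4r.png",rect(n,48,415,525,-20,90,5,"4"))
E
```

```text
clock: 8.55
tool_pos: [448.5, -94.3, 53.8]
eef_rot: [3.141, 0.001, 1.363]
ft_force: [0.3, -0.1, -0.6]
width: 19.0
t 8.55 pos [448.5 -94.3  53.8] yaw [1.7998e+02 5.0000e-02 7.8090e+01] w 19.02 F [ 0.32 -0.09 -0.64] q7 1.39
linear [0.3, -0.1, -0.2] rot [0.0, 0.1, -0.0]
scene [0.06867198 0.08425474]
top [0.06488364 0.05369494]
```

View pics/top4r.png

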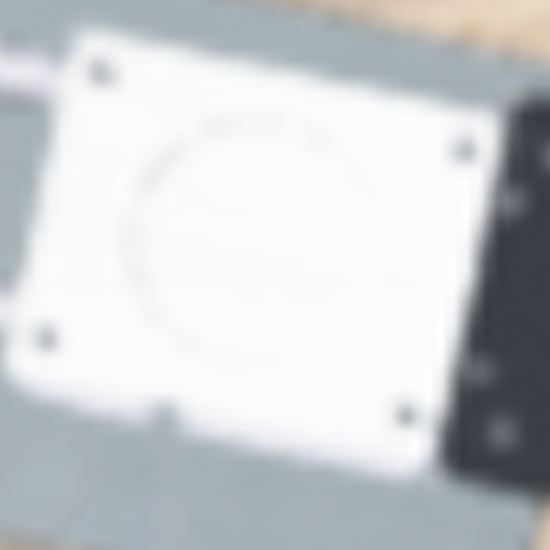

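View pics/scene4r.png

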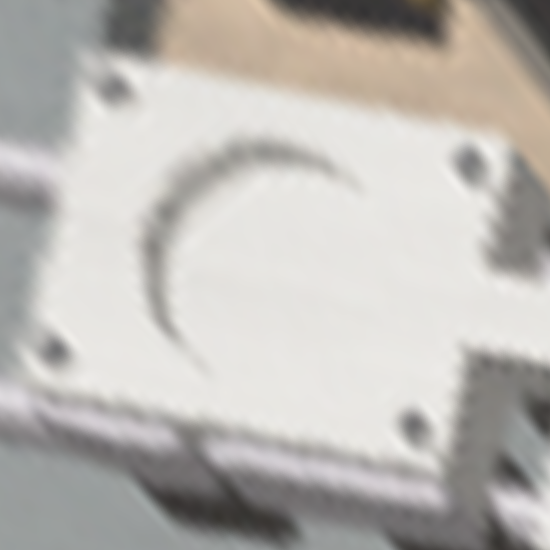

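```bash
python3 -m crank '{"linear":[[0,0,0],[0,0,0],[0,0,-35],[0,0,-70],[0,0,-80]],"delta_rot":[[0,0,0],[0,0,0],[0,0,0],[0,0,0],[0,0,0]],"gripper":[0.3,0.3,0.5,0.5,0.5]}'; python3 -c "
from h import *
go(510.5,-315,100,95)"
```

```text
clock: 9.07
tool_pos: [450.7, -94.4, 137.3]
eef_rot: [3.135, 0.0, 1.363]
ft_force: [0.2, -0.7, -0.6]
width: 47.9
t 9.07 pos [450.7 -94.4 137.3] yaw [1.7961e+02 3.0000e-02 7.8090e+01] w 47.9 F [ 0.25 -0.68 -0.64] q7 1.42
linear [-203.5, 103.8, 38.1] rot [0.4, 0.1, -16.9]
```

```bash
python3 -m crank '{"linear":[[-203.5,103.8,38],[-203.5,103.8,38],[-203.5,103.8,38],[-203.5,103.8,38],[-203.5,103.8,38],[-203.5,103.8,38],[-203.5,103.8,38],[-203.5,103.8,38]],"delta_rot":[[0.4,0,-5],[0.4,0,-10],[0.4,0,-17],[0.4,0,-17],[0.4,0,-17],[0.4,0,-17],[0.4,0,-17],[0.4,0,-17]],"gripper":[0.6,0.6,0.6,0.6,0.6,0.6,0.6,0.6]}'; python3 - <<'E'
from h import *
go(510.5,-315,40,95)
for n in("scene","top"):
    p,d=env.grab_frame(n); cv2.imwrite(f"pics/{n}5.png",p[:,:,::-1])
u,v=proj("scene",(510,-315,40)).astype(int); c=cv2.imread("pics/scene5.png")[v-45:v+45,u-55:u+55]; cv2.imwrite(f"pics/scene5z.png",cv2.resize(c,None,fx=6,fy=6,interpolation=cv2.INTER_CUBIC))
E
```

```text
clock: 9.73
tool_pos: [509.7, -316.4, 99.3]
eef_rot: [-3.14, 0.001, 1.656]
ft_force: [-0.1, 0.7, -0.2]
width: 74.5
t 9.73 pos [ 509.7 -316.4   99.3] yaw [-1.799e+02  5.000e-02  9.490e+01] w 74.5 F [-0.15  0.68 -0.25] q7 2.0
linear [1.4, 1.0, 59.3] rot [-0.1, 0.0, -0.1]
```

View pics/scene5z.png

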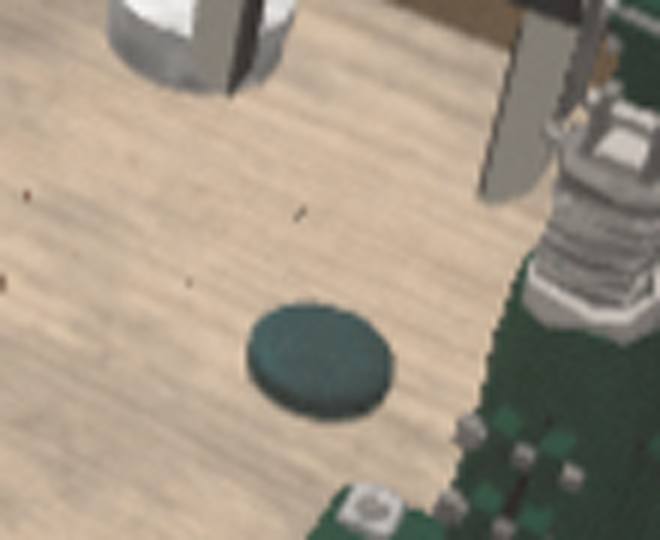

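View pics/scene5.png

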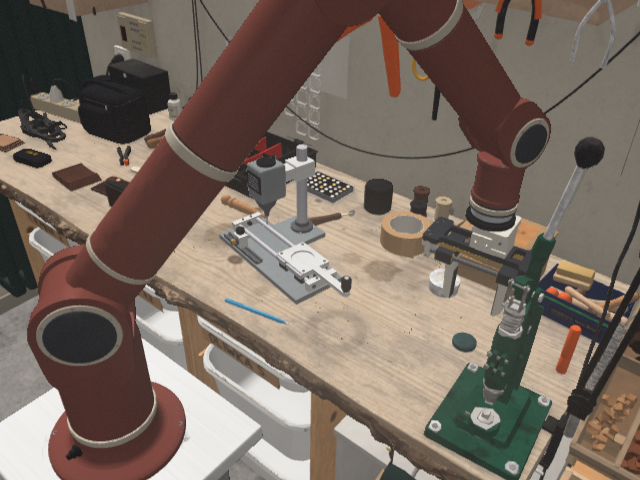

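```bash
python3 - <<'E'
from h import *
a=np.radians(94.9);jx=np.array([np.cos(a),np.sin(a),0]);jy=np.array([np.sin(a),-np.cos(a),0])
u,v=proj("scene",(510,-315,40)).astype(int)
p=cv2.imread("pics/scene5z.png")
for s in(-1,1):
  for t in(-1,1):
    q=proj("scene",np.array([509.7,-316.4,99.3])+jx*s*37.25+jy*t*7.5); z=(q-[u-55,v-45])*6; print(s,t,z.round()); cv2.circle(p,tuple(z.astype(int).tolist()),3,(0,0,255),-1)
for th in np.arange(0,6.28,.2):
  q=proj("scene",(510.5+22*np.cos(th),-315+22*np.sin(th),13)); z=(q-[u-55,v-45])*6; cv2.circle(p,tuple(z.astype(int).tolist()),2,(0,255,255),-1)
cv2.imwrite("pics/chk5.png",p)
E
```

```text
-1 -1 [483. 188.]
-1 1 [502. 159.]
1 -1 [237.  88.]
1 1 [257.  61.]
```

View pics/chk5.png

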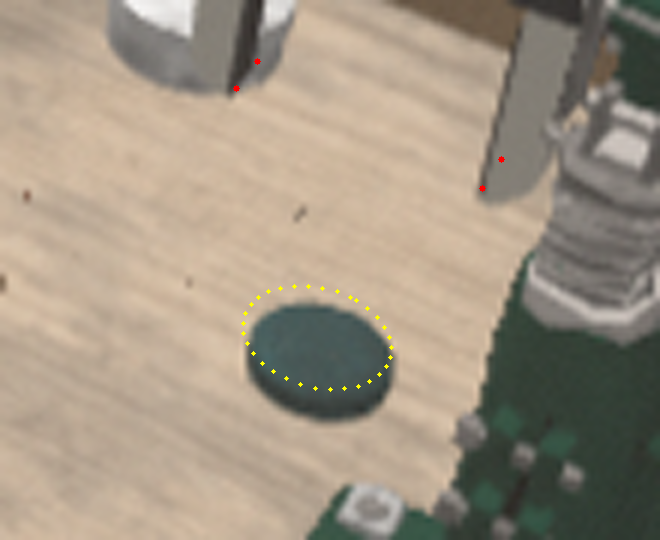

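```bash
python3 - <<'E'
from h import *
u,v=proj("scene",(510,-315,40)).astype(int)
for c in [(320,362),(322,354)]: print(atz("scene",np.array(c)/6+[u-55,v-45],6.5).round(1))
# precise from silhouettes: mask by colour, fit silhouettes of cylinder
from scipy.optimize import minimize
def mask(n):
    p=cv2.imread(f"pics/{n}0.png").astype(int); c=np.round(proj(n,(510,-315,6))).astype(int)
    m=np.zeros(p.shape[:2],bool); w=25 if n=="scene" else 14
    s=np.s_[c[1]-w:c[1]+w,c[0]-w:c[0]+w]; m[s]=(p[s][:,:,2]<p[s][:,:,0]+5)&(p[s].sum(2)<330)
    k,l,st,ce=cv2.connectedComponentsWithStats(m.astype(np.uint8)); i=1+st[1:,4].argmax(); return ce[i],st[i]
for n in("scene","top"):
    ce,st=mask(n); print(n,ce,st,atz(n,ce,6.5 if n=="scene" else 11).round(1))
E
```

```text
[ 508.  -318.4    6.5]
[ 511.5 -317.3    6.5]
scene [464.01983003 341.78753541] [453 333  23  19 353] [ 508.9 -317.3    6.5]
top [445.65425532 254.98404255] [438 248  16  15 188] [ 512.6 -313.5   11. ]
```

```bash
python3 -m crank '{"linear":[[1.2,2.3,30],[1.2,2.3,60],[1.2,2.3,80],[1.2,2.3,92],[1.2,2.3,92.5],[1.2,2.3,92.5]],"delta_rot":[[-0.1,0,0],[-0.1,0,0],[-0.1,0,0],[-0.1,0,0],[-0.1,0,0],[-0.1,0,0]],"gripper":[0.6,0.6,0.6,0.6,0.6,0.6]}'; python3 - <<'E'
from h import *
go(512,-315.3,7,95)
for n in("scene",):
    p,d=env.grab_frame(n); cv2.imwrite(f"pics/{n}6.png",p[:,:,::-1])
u,v=proj("scene",(510,-315,20)).astype(int); c=cv2.imread("pics/scene6.png")[v-45:v+45,u-55:u+55]; cv2.imwrite(f"pics/scene6z.png",cv2.resize(c,None,fx=6,fy=6,interpolation=cv2.INTER_CUBIC))
E
```

```text
clock: 10.33
tool_pos: [512.9, -310.6, 7.8]
eef_rot: [3.141, -0.001, 1.663]
ft_force: [-0.4, 0.2, 0.3]
width: 74.4
t 10.33 pos [ 512.9 -310.6    7.8] yaw [ 1.7995e+02 -6.0000e-02  9.5280e+01] w 74.36 F [-0.4   0.23  0.27] q7 1.97
linear [-4.6, -1.4, 0.8] rot [0.0, -0.1, 0.3]
```

View pics/scene6z.png

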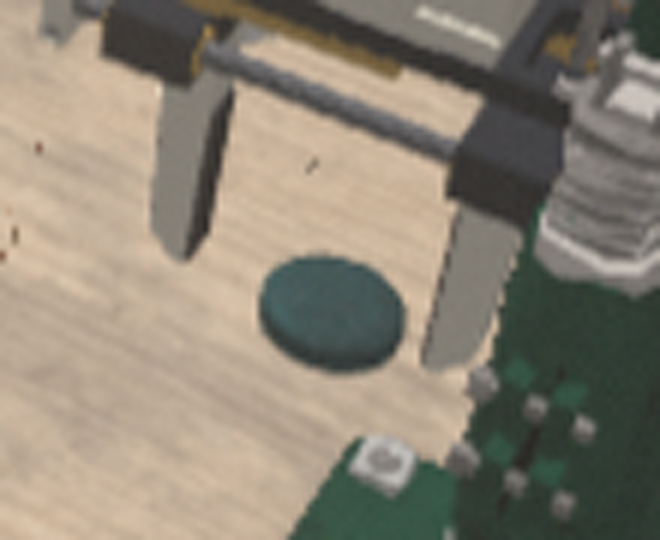

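```bash
python3 -m crank '{"linear":[[-4.6,-1.4,1],[-4.6,-1.4,1],[-4.6,-1.4,1],[-4.6,-1.4,1],[-4.6,-1.4,1],[-4.6,-1.4,1]],"delta_rot":[[0,-0.1,0.3],[0,-0.1,0.3],[0,-0.1,0.3],[0,-0.1,0.3],[0,-0.1,0.3],[0,-0.1,0.3]],"gripper":[0.4,0.2,0.1,0.05,0.05,0.05]}'; python3 - <<'E'
from h import *
go(512,-315.3,7,95)
for n in("scene",):
    p,d=env.grab_frame(n); cv2.imwrite(f"pics/{n}7.png",p[:,:,::-1])
u,v=proj("scene",(510,-315,20)).astype(int); c=cv2.imread("pics/scene7.png")[v-45:v+45,u-55:u+55]; cv2.imwrite(f"pics/scene7z.png",cv2.resize(c,None,fx=6,fy=6,interpolation=cv2.INTER_CUBIC))
E
```

```text
clock: 10.88
tool_pos: [512.7, -316.1, 7.8]
eef_rot: [3.139, 0.002, 1.657]
ft_force: [0.7, -0.4, 0.4]
width: 48.9
t 10.88 pos [ 512.7 -316.1    7.8] yaw [1.7984e+02 1.2000e-01 9.4950e+01] w 48.94 F [ 0.66 -0.45  0.36] q7 1.97
linear [0.8, -0.6, 0.8] rot [0.2, 0.1, -0.1]
```

View pics/scene7z.png

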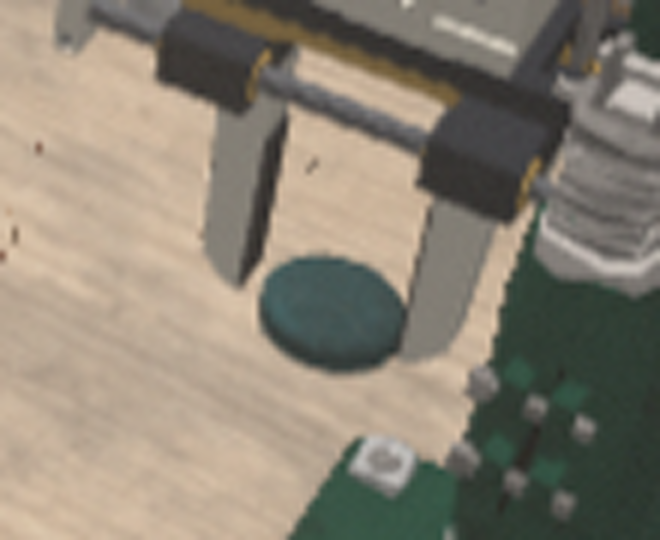

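```bash
python3 -m crank '{"linear":[[0,0,0.8],[0,0,0.8],[0,0,0.8],[0,0,0.8]],"delta_rot":[[0.2,0.1,0],[0.2,0.1,0],[0.2,0.1,0],[0.2,0.1,0]],"gripper":[0.0,-0.03,-0.04,-0.05]}'; python3 -m crank '{"linear":[[0,0,0],[0,0,0],[0,0,0]],"delta_rot":[[0,0,0],[0,0,0],[0,0,0]],"gripper":[-0.05,-0.05,-0.05]}'; python3 -m crank '{"linear":[[0,0,0],[0,0,0],[0,0,0]],"delta_rot":[[0,0,0],[0,0,0],[0,0,0]],"gripper":[-0.065,-0.065,-0.065]}';python3 - <<'E'
from h import *
go(512,-315.3,7,-12)
for n in("scene",):
    p,d=env.grab_frame(n); cv2.imwrite(f"pics/{n}8.png",p[:,:,::-1])
u,v=proj("scene",(510,-315,20)).astype(int); c=cv2.imread("pics/scene8.png")[v-45:v+45,u-55:u+55]; cv2.imwrite(f"pics/scene8z.png",cv2.resize(c,None,fx=6,fy=6,interpolation=cv2.INTER_CUBIC))
E
```

```text
clock: 11.27
tool_pos: [512.7, -316.3, 6.9]
eef_rot: [-3.141, 0.001, 1.657]
ft_force: [-0.6, -0.8, -0.2]
width: 44.5
clock: 11.52
tool_pos: [512.7, -316.3, 6.9]
eef_rot: [-3.141, 0.001, 1.657]
ft_force: [0.3, -1.5, 0.4]
width: 44.2
clock: 11.77
tool_pos: [512.7, -316.3, 6.9]
eef_rot: [-3.141, 0.001, 1.657]
ft_force: [-0.6, -1.0, 0.3]
width: 43.8
t 11.77 pos [ 512.7 -316.3    6.9] yaw [-1.7996e+02  4.0000e-02  9.4940e+01] w 43.79 F [-0.58 -0.99  0.29] q7 1.97
linear [1.1, -0.7, -0.1] rot [0.0, 0.1, 106.9]
```

View pics/scene8z.png

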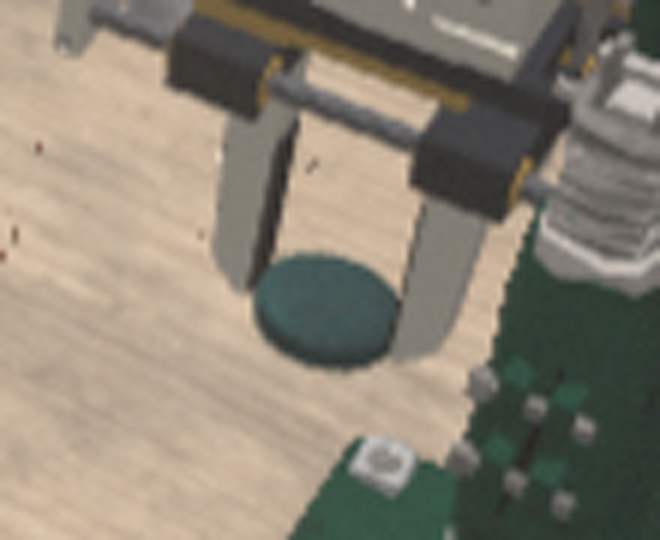

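```bash
python3 -m crank '{"linear":[[0,0,0],[0,0,0],[0,0,0],[0,0,-20],[0,0,-50],[0,0,-60],[0,0,-60],[0,0,-60]],"delta_rot":[[0,0,0],[0,0,0],[0,0,0],[0,0,0],[0,0,0],[0,0,7],[0,0,14],[0,0,21]],"gripper":[0.15,0.3,0.5,0.6,0.6,0.6,0.6,0.6]}'; python3 -m crank '{"linear":[[0,0,0],[0,0,0],[0,0,0],[0,0,0],[0,0,0],[0,0,0],[0,0,0],[0,0,0]],"delta_rot":[[0,0,7],[0,0,14],[0,0,21],[0,0,28],[0,0,35],[0,0,42],[0,0,49],[0,0,56]],"gripper":[0.6,0.6,0.6,0.6,0.6,0.6,0.6,0.6]}'; python3 -m crank '{"linear":[[0,0,0],[0,0,0],[0,0,0],[0,0,0],[0,0,0],[0,0,0]],"delta_rot":[[0,0,7],[0,0,14],[0,0,21],[0,0,28],[0,0,32],[0,0,32]],"gripper":[0.6,0.6,0.6,0.6,0.6,0.6]}'; python3 - <<'E'
from h import *
go(512.7,-316.3,40,-12)
E
```

```text
clock: 12.48
tool_pos: [513.3, -316.5, 68.2]
eef_rot: [3.14, 0.001, 1.284]
ft_force: [-0.6, 0.2, -1.5]
width: 74.2
clock: 13.15
tool_pos: [513.4, -316.0, 68.2]
eef_rot: [3.14, -0.001, 0.301]
ft_force: [0.1, -0.1, -0.5]
width: 74.4
clock: 13.65
tool_pos: [513.6, -315.2, 67.9]
eef_rot: [3.142, -0.001, -0.257]
ft_force: [-0.3, -0.3, -0.4]
width: 74.6
t 13.65 pos [ 513.6 -315.2   67.9] yaw [ 1.800e+02 -7.000e-02 -1.475e+01] w 74.63 F [-0.27 -0.29 -0.39] q7 0.57
linear [-0.6, 1.3, 27.9] rot [0.0, -0.1, -2.7]
```

```bash
python3 -m crank '{"linear":[[-0.6,1.3,20],[-0.6,1.3,40],[-0.6,1.3,50],[-0.6,1.3,50],[-0.6,1.3,50]],"delta_rot":[[0,-0.1,-2.7],[0,-0.1,-2.7],[0,-0.1,-2.7],[0,-0.1,-2.7],[0,-0.1,-2.7]],"gripper":[0.6,0.6,0.6,0.6,0.6]}'; python3 - <<'E'
from h import *
go(512.7,-316.3,7,-12)
E
```

```text
clock: 14.07
tool_pos: [512.6, -316.2, 17.6]
eef_rot: [-3.141, 0.001, -0.21]
ft_force: [0.6, 0.8, 0.7]
width: 74.3
t 14.07 pos [ 512.6 -316.2   17.6] yaw [-1.7998e+02  8.0000e-02 -1.2010e+01] w 74.29 F [0.6  0.79 0.7 ] q7 0.63
linear [0.2, 0.1, 10.6] rot [-0.0, 0.1, -0.0]
```

```bash
python3 -m crank '{"linear":[[0.1,0.1,10.6],[0.1,0.1,10.6],[0.1,0.1,10.6],[0.1,0.1,10.6],[0.1,0.1,10.6],[0.1,0.1,10.6],[0.1,0.1,10.6]],"delta_rot":[[0,0,0],[0,0,0],[0,0,0],[0,0,0],[0,0,0],[0,0,0],[0,0,0]],"gripper":[0.4,0.2,0.1,0.05,0.03,0.01,0.01]}'; python3 - <<'E'
from h import *
go(512.7,-316.3,7,-12)
for n in("scene",):
    p,d=env.grab_frame(n); cv2.imwrite(f"pics/{n}9.png",p[:,:,::-1])
u,v=proj("scene",(510,-315,20)).astype(int); c=cv2.imread("pics/scene9.png")[v-45:v+45,u-55:u+55]; cv2.imwrite(f"pics/scene9z.png",cv2.resize(c,None,fx=6,fy=6,interpolation=cv2.INTER_CUBIC))
E
```

```text
clock: 14.65
tool_pos: [512.8, -316.5, 7.4]
eef_rot: [-3.141, 0.001, -0.21]
ft_force: [0.3, -0.8, -0.2]
width: 47.3
t 14.65 pos [ 512.8 -316.5    7.4] yaw [-1.7999e+02  5.0000e-02 -1.2010e+01] w 47.31 F [ 0.32 -0.83 -0.18] q7 0.64
linear [-0.1, -0.1, 0.4] rot [-0.0, 0.0, -0.0]
```

View pics/scene9z.png

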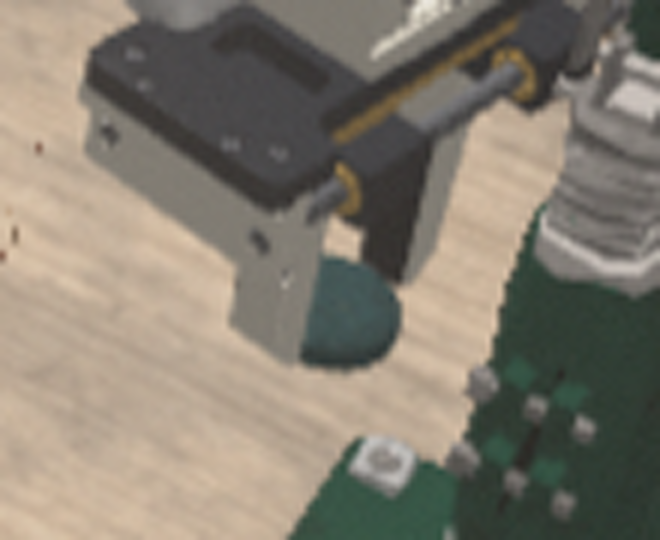

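```bash
python3 -m crank '{"linear":[[0,0,0.4],[0,0,0.4],[0,0,0.4],[0,0,0.4],[0,0,0.4],[0,0,0.4],[0,0,0.4]],"delta_rot":[[0,0,0],[0,0,6],[0,0,12],[0,0,18],[0,0,20],[0,0,20],[0,0,20]],"gripper":[0.3,0.3,0.3,0.3,0.2,0.1,0.02]}'; python3 - <<'E'
from h import *
go(512.7,-316.3,7,-32)
E
```

```text
clock: 15.28
tool_pos: [512.8, -316.3, 6.8]
eef_rot: [3.141, 0.001, -0.557]
ft_force: [0.1, -0.6, -1.0]
width: 49.1
t 15.28 pos [ 512.8 -316.3    6.8] yaw [ 1.7999e+02  6.0000e-02 -3.1920e+01] w 49.13 F [ 0.15 -0.57 -1.02] q7 0.39
linear [-0.1, 0.1, -0.2] rot [0.0, 0.1, 0.1]
```

```bash
python3 -m crank '{"linear":[[0,0,0],[0,0,0],[0,0,0],[0,0,0]],"delta_rot":[[0,0,0],[0,0,0],[0,0,0],[0,0,0]],"gripper":[-0.01,-0.03,-0.04,-0.05]}'; python3 -m crank '{"linear":[[0,0,0],[0,0,0],[0,0,0]],"delta_rot":[[0,0,0],[0,0,0],[0,0,0]],"gripper":[-0.065,-0.065,-0.065]}'; python3 - <<'E'
from h import *
go(512.7,-316.3,7,-12)
for n in("scene",):
    p,d=env.grab_frame(n); cv2.imwrite(f"pics/{n}10.png",p[:,:,::-1])
u,v=proj("scene",(510,-315,20)).astype(int); c=cv2.imread("pics/scene10.png")[v-45:v+45,u-55:u+55]; cv2.imwrite(f"pics/scene10z.png",cv2.resize(c,None,fx=6,fy=6,interpolation=cv2.INTER_CUBIC))
E
```

```text
clock: 15.62
tool_pos: [512.8, -316.3, 6.9]
eef_rot: [3.142, 0.001, -0.557]
ft_force: [0.6, 0.4, -0.7]
width: 44.4
clock: 15.87
tool_pos: [512.7, -316.3, 6.9]
eef_rot: [3.142, 0.001, -0.557]
ft_force: [0.5, 0.4, 0.0]
width: 43.4
t 15.87 pos [ 512.7 -316.3    6.9] yaw [ 1.800e+02  7.000e-02 -3.192e+01] w 43.42 F [0.52 0.43 0.03] q7 0.39
linear [-0.1, -0.0, -0.1] rot [-0.0, 0.1, -19.9]
```

View pics/scene10z.png

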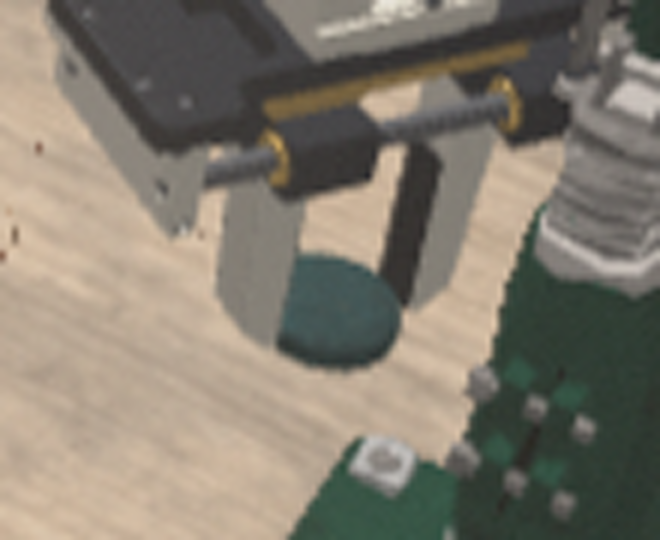

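```bash
python3 -m crank '{"linear":[[0,0,0],[0,0,0],[0,0,-4],[0,0,-8],[0,0,-14],[0,0,-20],[0,0,-20],[0,0,-20]],"delta_rot":[[0,0,0],[0,0,0],[0,0,0],[0,0,0],[0,0,0],[0,0,0],[0,0,0],[0,0,0]],"gripper":[-0.085,-0.085,-0.085,-0.085,-0.085,-0.085,-0.085,-0.085]}'; python3 - <<'E'
from h import *
go(512.7,-316.3,7,-12)
for n in("scene",):
    p,d=env.grab_frame(n); cv2.imwrite(f"pics/{n}11.png",p[:,:,::-1])
u,v=proj("scene",(510,-315,20)).astype(int); c=cv2.imread("pics/scene11.png")[v-45:v+45,u-55:u+55]; cv2.imwrite(f"pics/scene11z.png",cv2.resize(c,None,fx=6,fy=6,interpolation=cv2.INTER_CUBIC))
E
```

```text
clock: 16.58
tool_pos: [513.1, -316.6, 27.6]
eef_rot: [3.142, -0.0, -0.557]
ft_force: [-0.0, -0.8, -0.8]
width: 42.9
t 16.58 pos [ 513.1 -316.6   27.6] yaw [ 1.800e+02 -2.000e-02 -3.192e+01] w 42.94 F [-0.02 -0.81 -0.79] q7 0.38
linear [-0.5, -0.0, 20.6] rot [0.0, -0.0, -19.9]
```

View pics/scene11z.png

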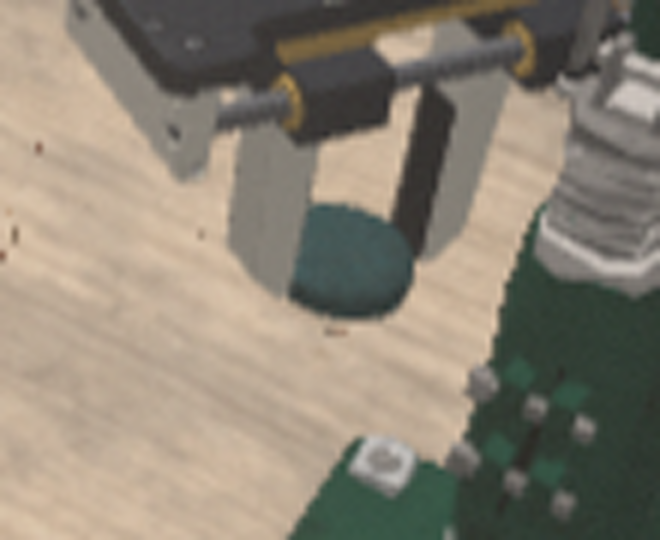

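```bash
python3 - <<'E'
from h import *
a=np.radians(-31.92);jx=np.array([np.cos(a),np.sin(a),0]);jy=np.array([np.sin(a),-np.cos(a),0]); T=np.array([513.1,-316.6,27.6])
u,v=proj("scene",(510,-315,20)).astype(int)
p=cv2.imread("pics/scene11z.png")
def dr(P,c,off=(0,0)):
    z=(proj("scene",P)-[u-55,v-45])*6+off; cv2.circle(p,tuple(z.round().astype(int).tolist()),1,c,-1)
off=(0,0)
for s in(-1,1):
  for t in np.linspace(-7.5,7.5,8):
    dr(T+jx*s*21.5+jy*t,(0,0,255))
for th in np.arange(0,6.28,.08):
  for z in(0.5,7): dr(T+[0,0,z]+22*np.cos(th)*jx+22*np.sin(th)*jy,(0,255,255))
cv2.imwrite("pics/chk11.png",p[100:400,150:500].repeat(2,0).repeat(2,1)[:600,:800])
E
```

```text
(no output)
```

View pics/chk11.png

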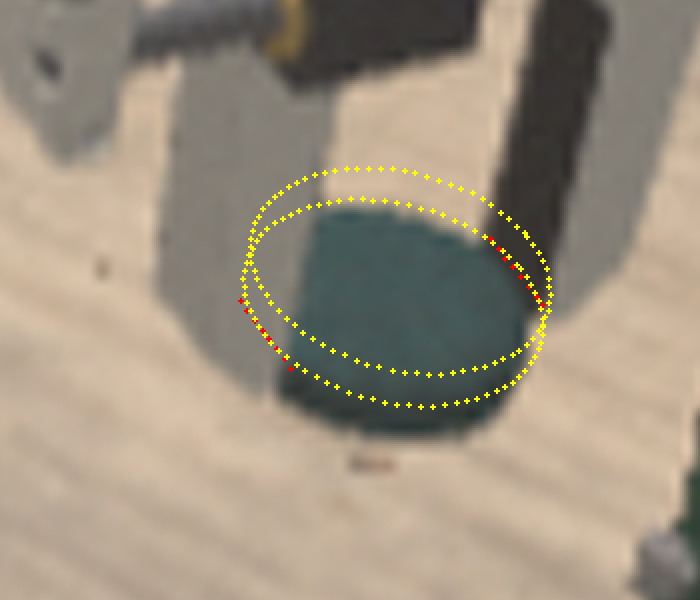

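```bash
python3 -m crank '{"linear":[[0,0,-20],[0,0,-40],[0,0,-40],[0,0,-40],[0,0,-40],[0,0,-40],[0,0,-40],[0,0,-40]],"delta_rot":[[0,0,0],[0,0,0],[0,0,-6],[0,0,-12],[0,0,-18],[0,0,-24],[0,0,-30],[0,0,-36]],"gripper":[-0.085,-0.085,-0.085,-0.085,-0.085,-0.085,-0.085,-0.085]}'; python3 - <<'E'
from h import *
go(500,-210,60,78)
E
```

```text
clock: 17.3
tool_pos: [512.6, -316.2, 66.9]
eef_rot: [-3.141, 0.001, 0.076]
ft_force: [0.1, 0.2, -1.5]
width: 43.2
t 17.3 pos [ 512.6 -316.2   66.9] yaw [-1.7995e+02  7.0000e-02  4.3800e+00] w 43.22 F [ 0.08  0.23 -1.45] q7 0.83
linear [-4.4, -106.8, 7.0] rot [-0.1, 0.0, -73.6]
```

```bash
python3 -m crank '{"linear":[[-1,-20,7],[-2,-45,7],[-3,-70,7],[-4,-95,7],[-4.4,-106.8,7],[-4.4,-106.8,7],[-4.4,-106.8,7],[-4.4,-106.8,7]],"delta_rot":[[0,0,-6],[0,0,-13],[0,0,-20],[0,0,-27],[0,0,-34],[0,0,-41],[0,0,-48],[0,0,-55]],"gripper":[-0.085,-0.085,-0.085,-0.085,-0.085,-0.085,-0.085,-0.085]}'; python3 - <<'E'
from h import *
go(500,-210,30,78)
E
```

```text
clock: 17.97
tool_pos: [499.8, -209.7, 59.9]
eef_rot: [-3.14, 0.0, 1.043]
ft_force: [-0.9, 0.6, -1.1]
width: 42.8
t 17.97 pos [ 499.8 -209.7   59.9] yaw [-1.7989e+02  1.0000e-02  5.9760e+01] w 42.79 F [-0.94  0.59 -1.07] q7 1.39
linear [-0.2, 0.4, 29.9] rot [-0.1, -0.0, -18.2]
```

```bash
python3 -m crank '{"linear":[[0,0,10],[0,0,20],[0,0,30],[0,0,38],[0,0,44],[0,0,48],[0,0,48]],"delta_rot":[[0,0,-6],[0,0,-12],[0,0,-18],[0,0,-18],[0,0,-18],[0,0,-18],[0,0,-18]],"gripper":[-0.085,-0.085,-0.085,-0.085,-0.085,-0.085,-0.085]}'; python3 - <<'E'
from h import *
go(500,-210,7.5,78)
for n in("scene",):
    p,d=env.grab_frame(n); cv2.imwrite(f"pics/{n}12.png",p[:,:,::-1])
u,v=proj("scene",(500,-210,20)).astype(int); c=cv2.imread("pics/scene12.png")[v-45:v+45,u-55:u+55]; cv2.imwrite(f"pics/scene12z.png",cv2.resize(c,None,fx=6,fy=6,interpolation=cv2.INTER_CUBIC))
E
```

```text
clock: 18.55
tool_pos: [499.2, -209.4, 11.1]
eef_rot: [-3.138, -0.0, 1.356]
ft_force: [0.3, 0.7, 0.4]
width: 43.0
t 18.55 pos [ 499.2 -209.4   11.1] yaw [-1.798e+02 -2.000e-02  7.768e+01] w 42.97 F [0.29 0.69 0.39] q7 1.59
linear [-0.4, 0.9, 3.6] rot [-0.2, -0.0, -0.3]
```

View pics/scene12z.png

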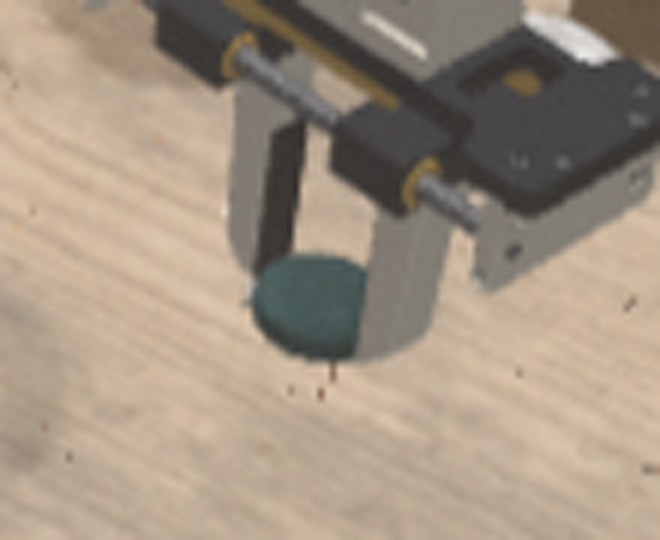

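```bash
python3 -m crank '{"linear":[[0,0,2],[0,0,3.8],[0,0,3.8],[0,0,3.8],[0,0,3.8],[0,0,3.8],[0,0,3.8]],"delta_rot":[[-0.2,0,-0.3],[-0.2,0,-0.3],[-0.2,0,-0.3],[-0.2,0,-0.3],[-0.2,0,-0.3],[-0.2,0,-0.3],[-0.2,0,-0.3]],"gripper":[-0.085,-0.085,-0.085,-0.085,0,0.2,0.3]}'; python3 - <<'E'
from h import *
go(500,-210,7.5,78)
E
```

```text
clock: 19.18
tool_pos: [499.8, -209.6, 8.0]
eef_rot: [3.14, -0.0, 1.361]
ft_force: [0.8, 0.1, -0.8]
width: 55.9
t 19.18 pos [ 499.8 -209.6    8. ] yaw [ 1.7991e+02 -1.0000e-02  7.8000e+01] w 55.92 F [ 0.79  0.13 -0.75] q7 1.6
linear [-0.3, 0.3, 0.5] rot [0.1, -0.0, 0.0]
```

```bash
python3 -m crank '{"linear":[[0,0,-2],[0,0,-2],[0,0,-2],[0,0,-2],[0,0,-2],[0,0,-2],[0,0,-2],[0,0,-2]],"delta_rot":[[0.1,0,0],[0.1,0,6],[0.1,0,13],[0.1,0,20],[0.1,0,27],[0.1,0,34],[0.1,0,41],[0.1,0,48]],"gripper":[0.5,0.5,0.5,0.5,0.5,0.5,0.5,0.5]}'; python3 -m crank '{"linear":[[0,0,0],[0,0,0],[0,0,0],[0,0,0],[0,0,0],[0,0,0],[0,0,0],[0,0,0]],"delta_rot":[[0,0,7],[0,0,14],[0,0,21],[0,0,28],[0,0,35],[0,0,42],[0,0,42],[0,0,42]],"gripper":[0.5,0.5,0.5,0.5,0.5,0.5,0.5,0.5]}'; python3 - <<'E'
from h import *
go(499.8,-209.6,7,-12)
E
```

```text
clock: 19.85
tool_pos: [500.1, -209.5, 10.3]
eef_rot: [-3.141, -0.001, 0.518]
ft_force: [0.0, 0.4, 1.0]
width: 69.7
clock: 20.52
tool_pos: [500.3, -209.3, 10.4]
eef_rot: [-3.141, -0.001, -0.212]
ft_force: [0.7, 0.2, 0.2]
width: 69.6
t 20.52 pos [ 500.3 -209.3   10.4] yaw [-1.7994e+02 -3.0000e-02 -1.2130e+01] w 69.59 F [0.75 0.25 0.17] q7 0.58
linear [-0.4, 0.4, 3.4] rot [-0.1, -0.0, -0.1]
```

```bash
python3 -m crank '{"linear":[[-0.4,0.4,3.4],[-0.4,0.4,3.4],[-0.4,0.4,3.4],[-0.4,0.4,3.4],[-0.4,0.4,3.4],[-0.4,0.4,3.4],[-0.4,0.4,3.4],[-0.4,0.4,3.4]],"delta_rot":[[-0.1,0,0],[-0.1,0,0],[-0.1,0,0],[-0.1,0,0],[-0.1,0,0],[-0.1,0,0],[-0.1,0,0],[-0.1,0,0]],"gripper":[0.5,0.4,0.3,0.2,0.1,0.05,0.02,0.02]}'; python3 - <<'E'
from h import *
go(499.8,-209.6,7,-12)
for n in("scene",):
    p,d=env.grab_frame(n); cv2.imwrite(f"pics/{n}13.png",p[:,:,::-1])
u,v=proj("scene",(500,-210,20)).astype(int); c=cv2.imread("pics/scene13.png")[v-45:v+45,u-55:u+55]; cv2.imwrite(f"pics/scene13z.png",cv2.resize(c,None,fx=6,fy=6,interpolation=cv2.INTER_CUBIC))
E
```

```text
clock: 21.18
tool_pos: [499.8, -209.6, 7.1]
eef_rot: [3.141, -0.001, -0.212]
ft_force: [0.4, 0.2, 0.0]
width: 47.5
t 21.18 pos [ 499.8 -209.6    7.1] yaw [ 1.7996e+02 -3.0000e-02 -1.2120e+01] w 47.51 F [0.38 0.19 0.04] q7 0.58
linear [0.0, -0.0, 0.1] rot [0.0, -0.0, -0.1]
```

View pics/scene13z.png

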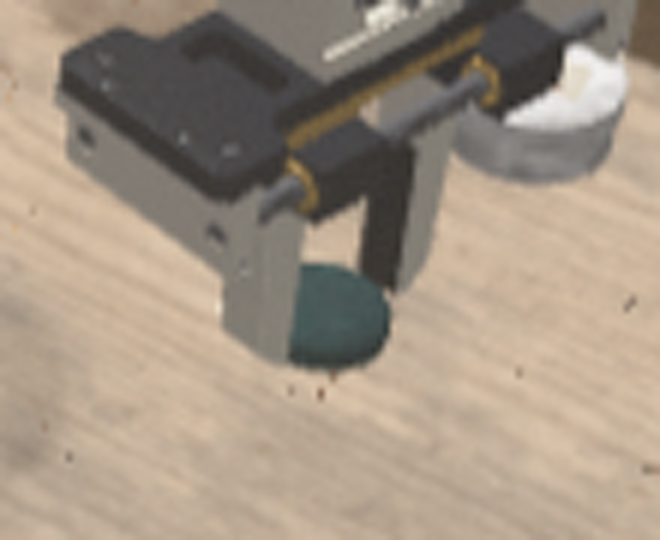

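```bash
python3 -m crank '{"linear":[[0,0,0],[0,0,0],[0,0,0],[0,0,0],[0,0,0],[0,0,0]],"delta_rot":[[0,0,0],[0,0,0],[0,0,0],[0,0,0],[0,0,0],[0,0,0]],"gripper":[0,-0.02,-0.04,-0.06,-0.07,-0.07]}'; python3 -m crank '{"linear":[[0,0,0],[0,0,0],[0,0,-10],[0,0,-30],[0,0,-60],[0,0,-60],[0,0,-60]],"delta_rot":[[0,0,0],[0,0,0],[0,0,0],[0,0,0],[0,0,0],[0,0,0],[0,0,0]],"gripper":[-0.085,-0.085,-0.085,-0.085,-0.085,-0.085,-0.085]}';  python3 - <<'E'
from h import *
go(476.1,37,110,-12)
for n in("scene",):
    p,d=env.grab_frame(n); cv2.imwrite(f"pics/{n}14.png",p[:,:,::-1])
u,v=proj("scene",(500,-210,70)).astype(int); c=cv2.imread("pics/scene14.png")[v-45:v+45,u-55:u+55]; cv2.imwrite(f"pics/scene14z.png",cv2.resize(c,None,fx=6,fy=6,interpolation=cv2.INTER_CUBIC))
E
```

```text
clock: 21.73
tool_pos: [499.7, -209.6, 7.0]
eef_rot: [3.141, -0.0, -0.212]
ft_force: [-0.1, 0.2, 0.1]
width: 43.5
clock: 22.32
tool_pos: [500.9, -210.0, 68.9]
eef_rot: [3.14, -0.004, -0.211]
ft_force: [0.5, -0.5, -0.9]
width: 43.1
t 22.32 pos [ 500.9 -210.    68.9] yaw [179.92  -0.26 -12.11] w 43.07 F [ 0.48 -0.47 -0.86] q7 0.53
linear [-75.9, -236.3, -41.8] rot [0.1, -0.3, -0.1]
```

View pics/scene14z.png

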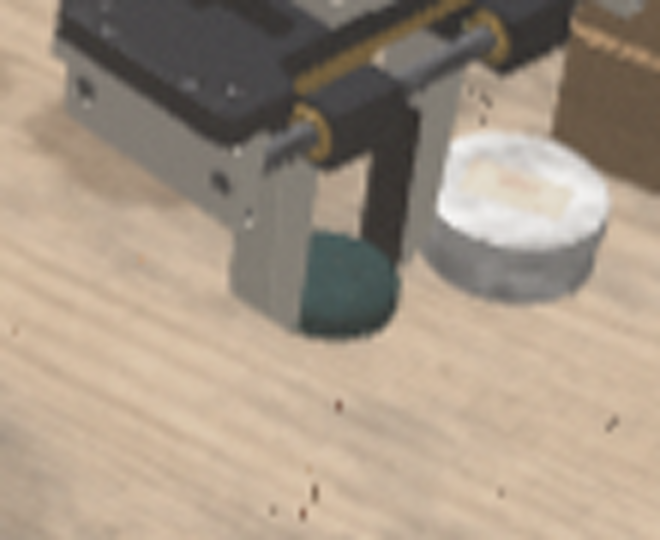

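```bash
python3 -m crank '{"linear":[[-5,-15,-42],[-15,-45,-42],[-27,-83,-42],[-39,-121,-42],[-51,-159,-42],[-63,-197,-42],[-72,-225,-42],[-75.9,-236.3,-42]],"delta_rot":[[0.1,-0.3,0],[0.1,-0.3,0],[0.1,-0.3,0],[0.1,-0.3,0],[0.1,-0.3,0],[0.1,-0.3,0],[0.1,-0.3,0],[0.1,-0.3,0]],"gripper":[-0.085,-0.085,-0.085,-0.085,-0.085,-0.085,-0.085,-0.085]}'; python3 - <<'E'
from h import *
go(476.1,37,65,-12)
E
```

```text
clock: 23.03
tool_pos: [472.9, 43.8, 107.8]
eef_rot: [-3.139, 0.009, -0.203]
ft_force: [-0.1, 0.5, 0.0]
width: 42.9
t 23.03 pos [472.9  43.8 107.8] yaw [-179.83    0.52  -11.64] w 42.95 F [-0.14  0.48  0.03] q7 0.08
linear [4.9, 6.1, 42.8] rot [-0.2, 0.5, 0.4]
```

```bash
python3 -m crank '{"linear":[[4.9,6.1,10],[4.9,6.1,20],[4.9,6.1,30],[4.9,6.1,40],[4.9,6.1,43],[4.9,6.1,43],[4.9,6.1,43]],"delta_rot":[[-0.2,0.5,0.4],[-0.2,0.5,0.4],[-0.2,0.5,0.4],[-0.2,0.5,0.4],[-0.2,0.5,0.4],[-0.2,0.5,0.4],[-0.2,0.5,0.4]],"gripper":[-0.085,-0.085,-0.085,-0.085,-0.085,-0.085,-0.085]}'; python3 - <<'E'
from h import *
go(476.1,37,54,-12)
for n in("scene","top"):
    p,d=env.grab_frame(n); cv2.imwrite(f"pics/{n}15.png",p[:,:,::-1])
    u,v=proj(n,(476,37,60)).astype(int); w=45 ; c=p[v-w:v+w,u-60:u+60,::-1]; cv2.imwrite(f"pics/{n}15z.png",cv2.resize(c,None,fx=6,fy=6,interpolation=cv2.INTER_CUBIC))
E
```

```text
clock: 23.62
tool_pos: [476.1, 36.3, 64.5]
eef_rot: [3.141, 0.001, -0.212]
ft_force: [-0.9, -0.0, -1.3]
width: 43.2
t 23.62 pos [476.1  36.3  64.5] yaw [ 1.7995e+02  6.0000e-02 -1.2130e+01] w 43.18 F [-0.9  -0.04 -1.28] q7 0.13
linear [-0.1, -0.7, 10.5] rot [0.1, 0.1, -0.1]
```

View pics/scene15z.png

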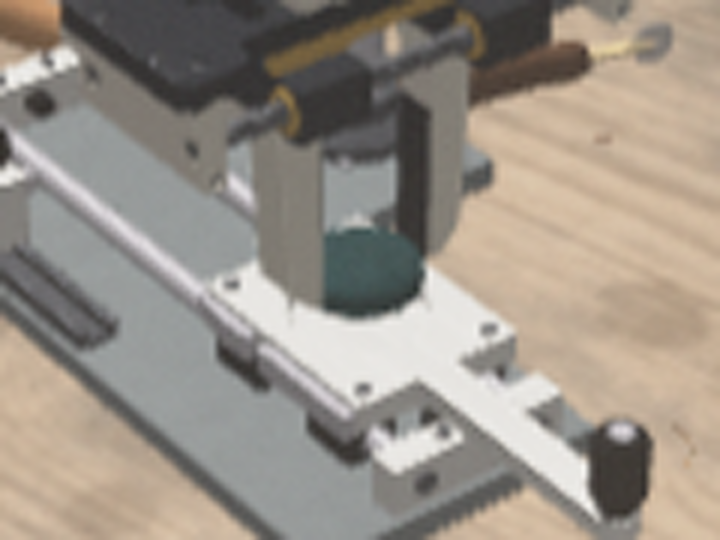

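View pics/top15z.png

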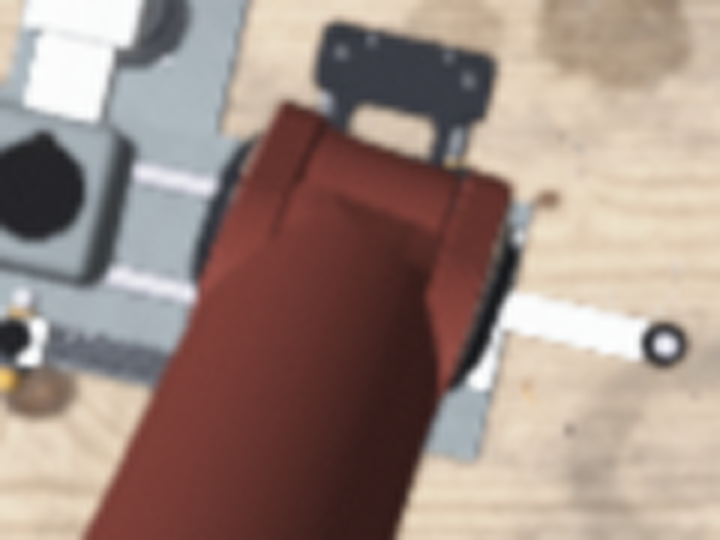

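```bash
python3 -m crank '{"linear":[[0,-0.7,4],[0,-0.7,7],[0,-0.7,9],[0,-0.7,9],[0,-0.7,9],[0,-0.7,9]],"delta_rot":[[0.1,0.1,0],[0.1,0.1,0],[0.1,0.1,0],[0.1,0.1,0],[0.1,0.1,0],[0.1,0.1,0]],"gripper":[-0.085,-0.085,-0.085,-0.085,-0.085,-0.085]}'; python3 - <<'E'
from h import *
go(476.1,37,51,-12)
E
```

```text
clock: 24.22
tool_pos: [476.8, 37.3, 56.1]
eef_rot: [-3.14, -0.002, -0.211]
ft_force: [0.1, 0.0, -1.3]
width: 42.6
t 24.22 pos [476.8  37.3  56.1] yaw [-1.7992e+02 -1.3000e-01 -1.2090e+01] w 42.59 F [ 0.13  0.03 -1.28] q7 0.14
linear [-0.6, 0.5, 5.1] rot [-0.1, -0.1, -0.1]
```

```bash
python3 -m crank '{"linear":[[-0.6,0.4,1],[-0.6,0.4,2],[-0.6,0.4,2.5],[-0.6,0.4,2.5],[-0.6,0.4,2.5]],"delta_rot":[[-0.1,-0.1,0],[-0.1,-0.1,0],[-0.1,-0.1,0],[-0.1,-0.1,0],[-0.1,-0.1,0]],"gripper":[-0.085,-0.085,-0.085,-0.085,-0.085]}'; python3 -m crank '{"linear":[[0,0,0.7],[0,0,1.4],[0,0,2],[0,0,2],[0,0,2]],"delta_rot":[[0,0,0],[0,0,0],[0,0,0],[0,0,0],[0,0,0]],"gripper":[-0.085,-0.085,-0.085,-0.085,-0.085]}';python3 - <<'E'
from h import *
go(476.1,37,51,-12)
n="scene"
p,d=env.grab_frame(n); cv2.imwrite(f"pics/{n}16.png",p[:,:,::-1])
u,v=proj(n,(476,37,60)).astype(int); w=45 ; c=p[v-w:v+w,u-60:u+60,::-1]; cv2.imwrite(f"pics/{n}16z.png",cv2.resize(c,None,fx=6,fy=6,interpolation=cv2.INTER_CUBIC))
E
```

```text
clock: 24.63
tool_pos: [476.1, 37.0, 53.6]
eef_rot: [3.141, -0.0, -0.211]
ft_force: [-0.3, 0.6, -2.0]
width: 43.2
clock: 25.05
tool_pos: [476.0, 37.0, 51.5]
eef_rot: [3.141, -0.0, -0.211]
ft_force: [-0.1, -0.1, -0.6]
width: 43.1
t 25.05 pos [476.   37.   51.5] yaw [ 1.7998e+02 -1.0000e-02 -1.2090e+01] w 43.1 F [-0.13 -0.15 -0.65] q7 0.15
linear [0.1, 0.0, 0.5] rot [0.0, -0.0, -0.1]
```

View pics/scene16z.png

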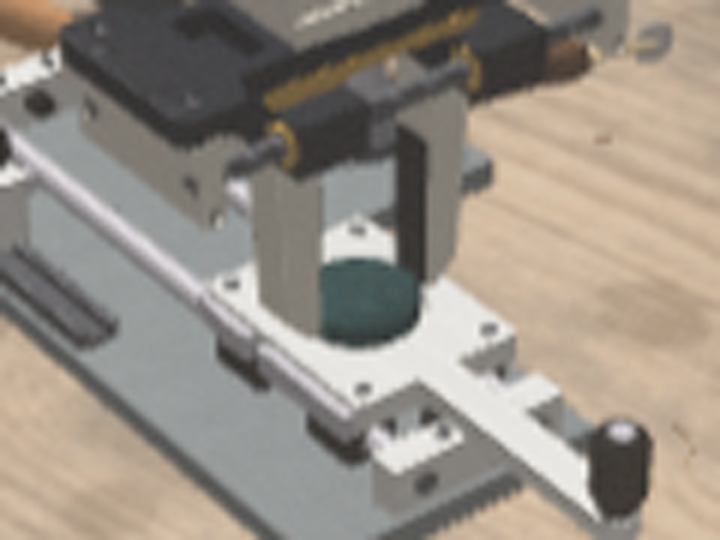

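```bash
python3 -m crank '{"linear":[[0,0,0.4],[0,0,0.4],[0,0,0.4],[0,0,0.4],[0,0,0.4],[0,0,0.4]],"delta_rot":[[0,0,0],[0,0,0],[0,0,0],[0,0,0],[0,0,0],[0,0,0]],"gripper":[-0.085,-0.03,0,0.05,0.15,0.2]}'; python3 -m crank '{"linear":[[0,0,0],[0,0,-10],[0,0,-40],[0,0,-80],[0,0,-80],[0,0,-80]],"delta_rot":[[0,0,0],[0,0,0],[0,0,0],[0,0,0],[0,0,0],[0,0,0]],"gripper":[0.3,0.3,0.3,0.3,0.3,0.3]}';python3 - <<'E'
from h import *
go(448.5,-94.2,120,-12)
n="scene"
p,d=env.grab_frame(n); cv2.imwrite(f"pics/{n}17.png",p[:,:,::-1])
u,v=proj(n,(476,37,60)).astype(int); w=45 ; c=p[v-w:v+w,u-60:u+60,::-1]; cv2.imwrite(f"pics/{n}17z.png",cv2.resize(c,None,fx=6,fy=6,interpolation=cv2.INTER_CUBIC))
E
```

```text
clock: 25.6
tool_pos: [476.1, 37.0, 51.2]
eef_rot: [3.141, -0.001, -0.211]
ft_force: [-0.3, 0.8, -1.1]
width: 54.1
clock: 26.1
tool_pos: [477.7, 37.2, 133.6]
eef_rot: [-3.14, -0.006, -0.211]
ft_force: [-0.0, 0.2, -0.4]
width: 60.7
t 26.1 pos [477.7  37.2 133.6] yaw [-179.9    -0.33  -12.08] w 60.7 F [-0.01  0.19 -0.39] q7 0.06
linear [-1.1, 134.6, 13.3] rot [-0.1, -0.3, -0.1]
```

View pics/scene17z.png

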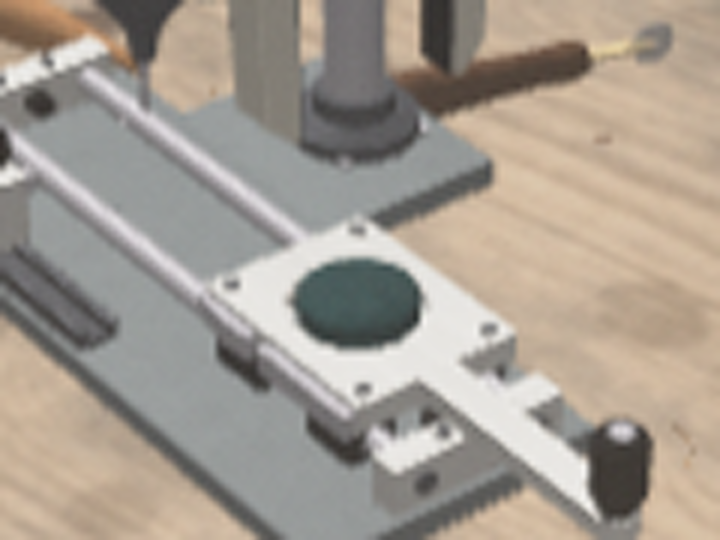

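```bash
python3 -m crank '{"linear":[[-1,20,0],[-1,55,0],[-1,95,5],[-1,120,10],[-1,134.6,13],[-1,134.6,13],[-1,134.6,13]],"delta_rot":[[-0.1,-0.3,0],[-0.1,-0.3,0],[-0.1,-0.3,0],[-0.1,-0.3,0],[-0.1,-0.3,0],[-0.1,-0.3,0],[-0.1,-0.3,0]],"gripper":[0.3,0.3,0.3,0.2,0.1,0,0]}';python3 - <<'E'
from h import *
go(448.5,-94.2,80,-12)
for n in("scene","top"):
    p,d=env.grab_frame(n); cv2.imwrite(f"pics/{n}18.png",p[:,:,::-1])
    P=dep(n,d)
    u,v=proj(n,(480,100,55)).astype(int); c=p[v-50:v+50,u-65:u+65,::-1]; cv2.imwrite(f"pics/{n}18z.png",cv2.resize(c,None,fx=6,fy=6,interpolation=cv2.INTER_CUBIC)); print(n,u-65,v-50)
E
```

```text
clock: 26.73
tool_pos: [446.2, -94.0, 118.1]
eef_rot: [3.141, 0.006, -0.213]
ft_force: [0.3, 0.4, -0.8]
width: 47.2
t 26.73 pos [446.2 -94.  118.1] yaw [179.96   0.34 -12.19] w 47.2 F [ 0.32  0.35 -0.84] q7 0.34
linear [2.5, -0.3, 38.1] rot [0.0, 0.3, -0.2]
scene 216 191
top 227 214
```

View pics/scene18z.png

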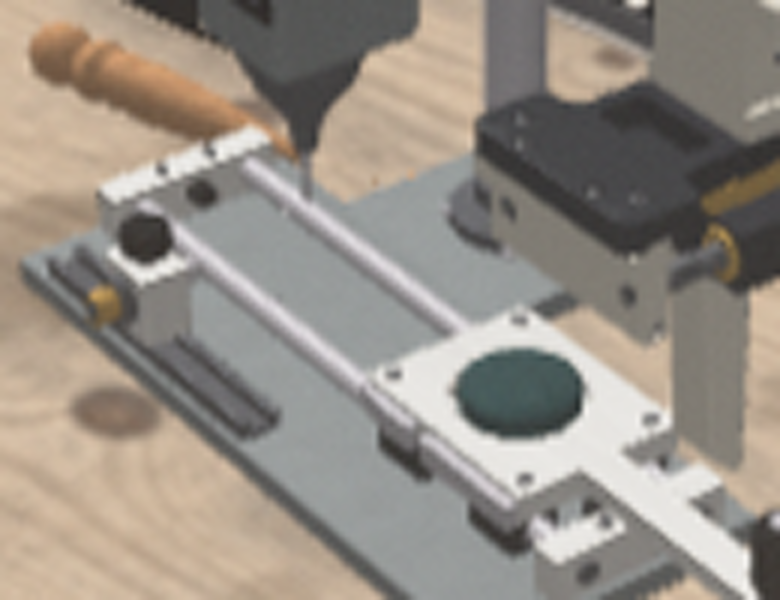

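View pics/top18z.png

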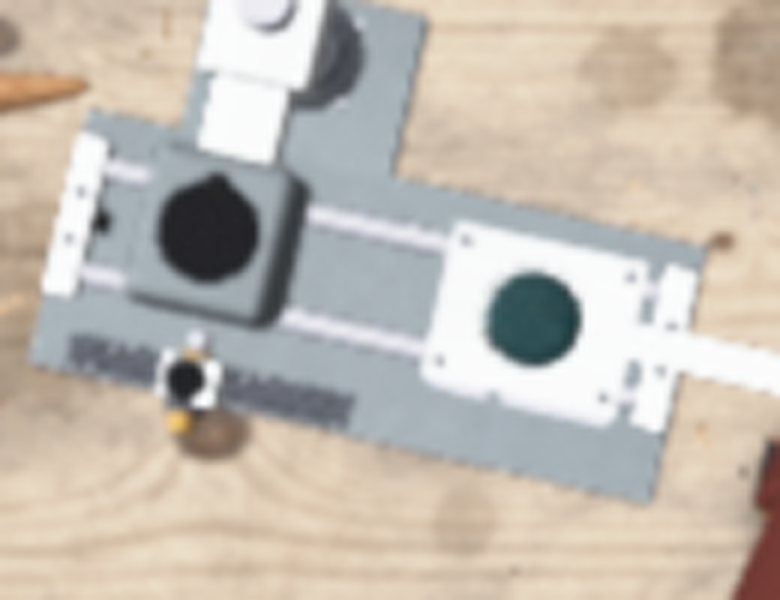

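```bash
python3 - <<'E'
from h import *
d=np.array([np.cos(np.radians(78)),np.sin(np.radians(78))]);e=np.array([-d[1],d[0]]);rec=np.array([476.1,37])
for z in(35,42,48):
    g=atz("top",np.array((492,395))/6+[227,214],z)[:2]; 
    for nm,c in dict(ball=(197,340),brass=(193,352),screw=(187,379),rearbrass=(178,420)).items():
        b=atz("top",np.array(c)/6+[227,214],z)[:2]
        print(z,nm,"travel",round((b-g)@d,1),"| rel recess ball",((b-rec)@d).round(1),((b-rec)@e).round(1),"groove",((g-rec)@d).round(1),((g-rec)@e).round(1))
go(448.5,-94.2,48,-12)
E
```

```text
35 ball travel 133.6 | rel recess ball 145.6 43.2 groove 12.0 38.2
35 brass travel 134.2 | rel recess ball 146.2 48.8 groove 12.0 38.2
35 screw travel 134.0 | rel recess ball 146.1 61.0 groove 12.0 38.2
35 rearbrass travel 133.8 | rel recess ball 145.8 79.6 groove 12.0 38.2
42 ball travel 132.9 | rel recess ball 144.7 43.0 groove 11.9 38.0
42 brass travel 133.4 | rel recess ball 145.3 48.6 groove 11.9 38.0
42 screw travel 133.3 | rel recess ball 145.2 60.8 groove 11.9 38.0
42 rearbrass travel 133.1 | rel recess ball 144.9 79.2 groove 11.9 38.0
48 ball travel 132.2 | rel recess ball 144.0 42.9 groove 11.8 37.9
48 brass travel 132.7 | rel recess ball 144.5 48.4 groove 11.8 37.9
48 screw travel 132.6 | rel recess ball 144.4 60.5 groove 11.8 37.9
48 rearbrass travel 132.4 | rel recess ball 144.2 78.9 groove 11.8 37.9
t 26.83 pos [447.2 -92.4 118.5] yaw [-180.      0.26  -11.94] w 46.58 F [0.15 0.34 0.01] q7 0.34
linear [2.0, 1.5, 70.5] rot [-0.0, 0.3, 0.1]
```

```bash
python3 -m crank '{"linear":[[2,1.5,25],[2,1.5,50],[2,1.5,60],[2,1.5,60],[2,1.5,60],[2,1.5,60]],"delta_rot":[[0,0.3,0],[0,0.3,0],[0,0.3,0],[0,0.3,0],[0,0.3,0],[0,0.3,0]],"gripper":[0,0,0,0,0,0]}';python3 - <<'E'
from h import *
go(448.5,-94.2,48,-12)
E
```

```text
clock: 27.33
tool_pos: [449.4, -93.4, 59.0]
eef_rot: [-3.141, -0.002, -0.207]
ft_force: [-0.7, 0.4, 0.2]
width: 46.3
t 27.33 pos [449.4 -93.4  59. ] yaw [-1.7998e+02 -1.0000e-01 -1.1840e+01] w 46.28 F [-0.74  0.43  0.16] q7 0.43
linear [-0.7, 1.0, 11.0] rot [-0.0, -0.1, 0.2]
```

```bash
python3 -m crank '{"linear":[[-0.7,1,11],[-0.7,1,11],[-0.7,1,11],[-0.7,1,11],[-0.7,1,11],[-0.7,1,11],[-0.7,1,11],[-0.7,1,11]],"delta_rot":[[0,-0.1,0.2],[0,-0.1,0.2],[0,-0.1,0.2],[0,-0.1,0.2],[0,-0.1,0.2],[0,-0.1,0.2],[0,-0.1,0.2],[0,-0.1,0.2]],"gripper":[-0.1,-0.3,-0.4,-0.5,-0.6,-0.65,-0.65,-0.65]}'; python3 -m crank '{"linear":[[0,0,0],[0,0,0],[0,0,0],[0,0,0]],"delta_rot":[[0,0,0],[0,0,0],[0,0,0],[0,0,0]],"gripper":[-0.68,-0.68,-0.68,-0.68]}';python3 - <<'E'
from h import *
d=120*np.array([np.cos(np.radians(78)),np.sin(np.radians(78))])
s=env.read_state()["tool_pos"]
go(s[0]+d[0],s[1]+d[1],48,-12)
E
```

```text
clock: 28.0
tool_pos: [448.5, -94.1, 48.5]
eef_rot: [-3.141, -0.0, -0.21]
ft_force: [-1.5, 0.1, 5.5]
width: 18.9
clock: 28.33
tool_pos: [448.5, -94.1, 48.6]
eef_rot: [-3.141, -0.0, -0.21]
ft_force: [-1.5, -0.4, 2.3]
width: 18.9
t 28.33 pos [448.5 -94.1  48.6] yaw [-1.7995e+02 -1.0000e-02 -1.2040e+01] w 18.87 F [-1.54 -0.43  2.26] q7 0.44
linear [-0.1, -120.0, 0.7] rot [-0.1, -0.0, -0.0]
```

```bash
python3 -m crank '{"linear":[[0,-3,0],[0,-9,0],[0,-17,0],[0,-26,0],[0,-35,0],[0,-43,0],[0,-48,0],[0,-50,0]],"delta_rot":[[0,0,0],[0,0,0],[0,0,0],[0,0,0],[0,0,0],[0,0,0],[0,0,0],[0,0,0]],"gripper":[-0.68,-0.68,-0.68,-0.68,-0.68,-0.68,-0.68,-0.68]}';python3 - <<'E'
from h import *
d=120*np.array([np.cos(np.radians(78)),np.sin(np.radians(78))])
go(448.5+d[0],-94.1+d[1],48.6,-12)
n="scene"
p,dd=env.grab_frame(n); cv2.imwrite(f"pics/{n}19.png",p[:,:,::-1])
u,v=proj(n,(480,60,55)).astype(int); c=p[v-50:v+50,u-65:u+65,::-1]; cv2.imwrite(f"pics/{n}19z.png",cv2.resize(c,None,fx=6,fy=6,interpolation=cv2.INTER_CUBIC))
E
```

```text
clock: 29.0
tool_pos: [459.3, -43.5, 48.6]
eef_rot: [-3.14, -0.0, -0.208]
ft_force: [-0.2, -0.2, 2.8]
width: 19.1
t 29.0 pos [459.3 -43.5  48.6] yaw [-1.7991e+02 -1.0000e-02 -1.1910e+01] w 19.11 F [-0.16 -0.19  2.8 ] q7 0.35
linear [0.1, -68.3, 0.1] rot [-0.1, -0.0, 0.1]
```

View pics/scene19z.png

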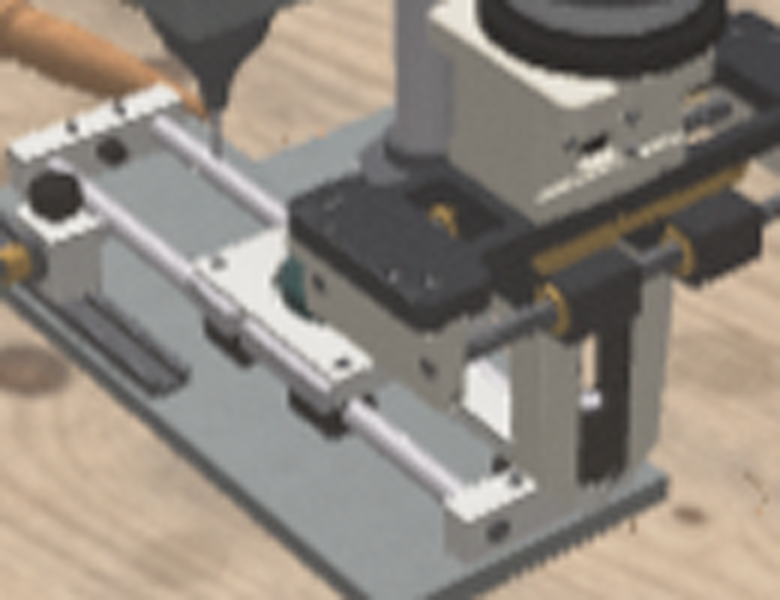

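```bash
python3 -m crank '{"linear":[[0,-4,0],[0,-11,0],[0,-20,0],[0,-29,0],[0,-38,0],[0,-46,0],[0,-52,0],[0,-55,0]],"delta_rot":[[-0.1,0,0],[-0.1,0,0],[-0.1,0,0],[-0.1,0,0],[-0.1,0,0],[-0.1,0,0],[-0.1,0,0],[-0.1,0,0]],"gripper":[-0.68,-0.68,-0.68,-0.68,-0.68,-0.68,-0.68,-0.68]}';python3 - <<'E'
from h import *
D=np.array([np.cos(np.radians(78)),np.sin(np.radians(78))]);d=133*D
go(448.5+d[0],-94.1+d[1],48.6,-12)
s=env.read_state(); print("travel",(s["tool_pos"][:2]-[448.5,-94.1])@D,"F along",s["ft_force"][:2]@D)
for n in("scene","top"):
    p,dd=env.grab_frame(n); cv2.imwrite(f"pics/{n}20.png",p[:,:,::-1])
    u,v=proj(n,(480,100,55)).astype(int); c=p[v-50:v+50,u-65:u+65,::-1]; cv2.imwrite(f"pics/{n}20z.png",cv2.resize(c,None,fx=6,fy=6,interpolation=cv2.INTER_CUBIC))
E
```

```text
clock: 29.72
tool_pos: [470.8, 10.3, 48.7]
eef_rot: [3.14, -0.001, -0.207]
ft_force: [-1.1, -5.4, 1.3]
width: 19.1
t 29.72 pos [470.8  10.3  48.7] yaw [ 1.7992e+02 -4.0000e-02 -1.1870e+01] w 19.12 F [-1.13 -5.43  1.3 ] q7 0.24
linear [-0.1, -26.3, 0.0] rot [0.1, -0.0, 0.1]
travel 106.72877850366574 F along -5.547098489508005
```

View pics/scene20z.png

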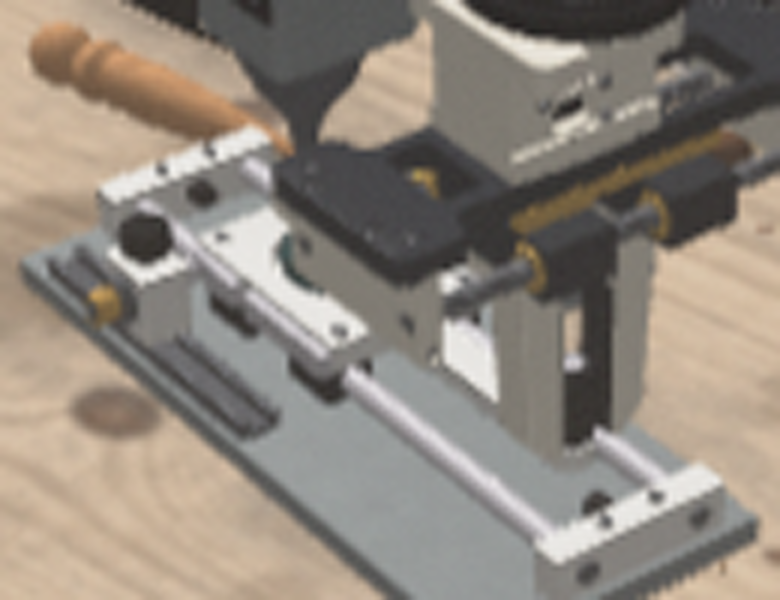

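View pics/top20z.png

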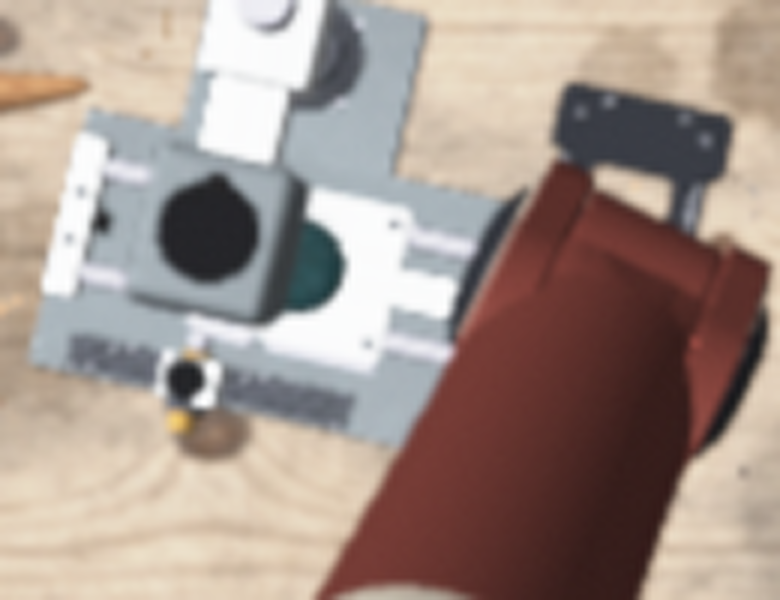

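```bash
cat > st.py <<'E'
from h import *
D=np.array([np.cos(np.radians(78)),np.sin(np.radians(78))])
s=env.read_state(); print("t",round(s["clock"],2),"travel",round((s["tool_pos"][:2]-[448.5,-94.1])@D,2),"F",round(s["ft_force"][:2]@D,2),"w",round(s["width"],2))
E
python3 -m crank '{"linear":[[0,-3,0],[0,-7,0],[0,-11,0],[0,-13,0],[0,-14,0],[0,-14,0]],"delta_rot":[[0,0,0],[0,0,0],[0,0,0],[0,0,0],[0,0,0],[0,0,0]],"gripper":[-0.68,-0.68,-0.68,-0.68,-0.68,-0.68]}';python3 st.py;  python3 -m crank '{"linear":[[0,-1,0],[0,-2,0],[0,-3,0],[0,-4,0],[0,-4,0]],"delta_rot":[[0,0,0],[0,0,0],[0,0,0],[0,0,0],[0,0,0]],"gripper":[-0.68,-0.68,-0.68,-0.68,-0.68]}' >/dev/null;python3 st.py
```

```text
clock: 30.32
tool_pos: [473.5, 23.0, 48.7]
eef_rot: [3.14, -0.001, -0.209]
ft_force: [-0.8, -4.0, 1.3]
width: 19.6
t 30.32 travel 119.76 F -4.08 w 19.64
t 30.73 travel 123.23 F -4.01 w 18.92
```

```bash
python3 -m crank '{"linear":[[0,-1,0],[0,-2,0],[0,-3,0],[0,-3,0],[0,-3,0]],"delta_rot":[[0,0,0],[0,0,0],[0,0,0],[0,0,0],[0,0,0]],"gripper":[-0.68,-0.68,-0.68,-0.68,-0.68]}' >/dev/null;python3 st.py;  python3 -m crank '{"linear":[[0,-1,0],[0,-2,0],[0,-2,0],[0,-2,0]],"delta_rot":[[0,0,0],[0,0,0],[0,0,0],[0,0,0]],"gripper":[-0.68,-0.68,-0.68,-0.68]}' >/dev/null;python3 st.py; python3 -m crank '{"linear":[[0,-1,0],[0,-2,0],[0,-2,0],[0,-2,0]],"delta_rot":[[0,0,0],[0,0,0],[0,0,0],[0,0,0]],"gripper":[-0.68,-0.68,-0.68,-0.68]}' >/dev/null;python3 st.py
```

```text
t 31.15 travel 126.49 F -3.47 w 18.96
t 31.48 travel 128.56 F -4.35 w 18.93
t 31.82 travel 132.35 F -0.17 w 19.21
```

```bash
python3 -m crank '{"linear":[[0,0,0],[0,0,0],[0,0,0]],"delta_rot":[[0,0,0],[0,0,0],[0,0,0]],"gripper":[-0.68,-0.68,-0.68]}' ;python3 st.py; python3 - <<'E'
from h import *
for n in("scene","top"):
    p,dd=env.grab_frame(n); cv2.imwrite(f"pics/{n}21.png",p[:,:,::-1])
    u,v=proj(n,(470,160,50)).astype(int); c=p[v-35:v+35,u-45:u+45,::-1]; cv2.imwrite(f"pics/{n}21z.png",cv2.resize(c,None,fx=8,fy=8,interpolation=cv2.INTER_CUBIC)); print(u-45,v-35)
E
```

```text
clock: 32.07
tool_pos: [476.3, 36.2, 48.7]
eef_rot: [-3.14, -0.0, -0.208]
ft_force: [0.7, 0.4, 0.4]
width: 19.4
t 32.07 travel 133.22 F 0.51 w 19.41
213 199
224 233
```

View pics/scene21z.png

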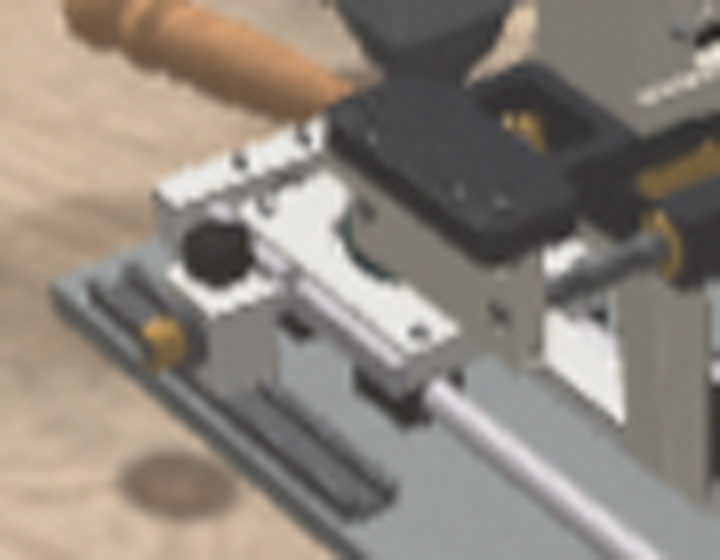

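View pics/top21z.png

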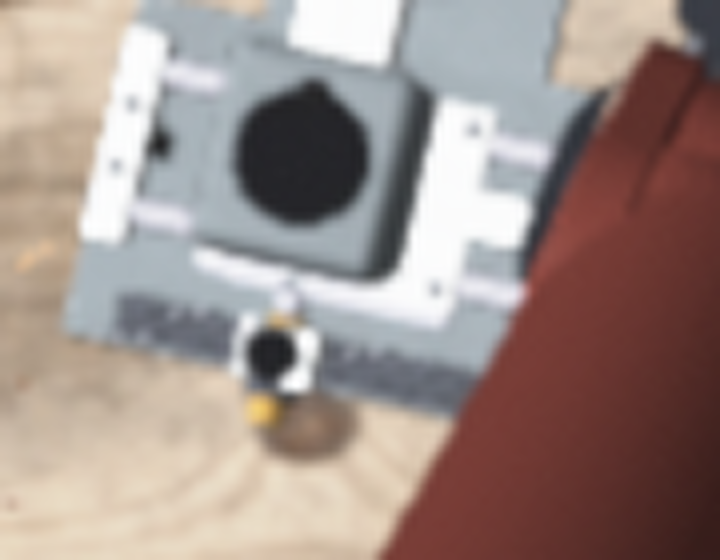

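```bash
for i in 1 2; do python3 -m crank '{"linear":[[0,0,0],[0,0,0]],"delta_rot":[[0,0,0],[0,0,0]],"gripper":[-0.68,-0.68]}' >/dev/null;python3 st.py;done;  python3 -m crank '{"linear":[[0,-0.8,0],[0,-0.8,0],[0,-0.8,0]],"delta_rot":[[0,0,0],[0,0,0],[0,0,0]],"gripper":[-0.68,-0.68,-0.68]}' >/dev/null;python3 st.py; python3 -m crank '{"linear":[[0,0.8,0],[0,0.8,0],[0,0.8,0]],"delta_rot":[[0,0,0],[0,0,0],[0,0,0]],"gripper":[-0.68,-0.68,-0.68]}' >/dev/null;python3 st.py;  python3 -m crank '{"linear":[[0,0.8,0],[0,0.8,0],[0,0.8,0]],"delta_rot":[[0,0,0],[0,0,0],[0,0,0]],"gripper":[-0.68,-0.68,-0.68]}' >/dev/null;python3 st.py
```

```text
t 32.33 travel 133.11 F -0.13 w 19.13
t 32.5 travel 133.1 F -0.8 w 19.2
t 32.75 travel 133.35 F -1.77 w 18.66
t 33.0 travel 132.93 F 0.2 w 19.16
t 33.25 travel 132.8 F 2.14 w 18.95
```

```bash
python3 -m crank '{"linear":[[0,-0.3,0],[0,-0.3,0],[0,-0.3,0],[0,-0.3,0]],"delta_rot":[[0,0,0],[0,0,0],[0,0,0],[0,0,0]],"gripper":[-0.68,-0.68,-0.68,-0.68]}';python3 st.py; python3 -m crank '{"linear":[[0,0,0],[0,0,0],[0,0,0],[0,0,0]],"delta_rot":[[0,0,0],[0,0,0],[0,0,0],[0,0,0]],"gripper":[-0.68,-0.68,-0.68,-0.68]}' >/dev/null;python3 st.py
python3 - <<'E'
from h import *
for n in("scene","top"):
    p,dd=env.grab_frame(n); cv2.imwrite(f"pics/{n}22.png",p[:,:,::-1])
p=cv2.imread("pics/scene22.png"); cv2.imwrite("pics/s22z.png",cv2.resize(p[170:310,190:370],None,fx=4.2,fy=4.2,interpolation=cv2.INTER_CUBIC))
for l in("wax","wood_fid","rivets"):
    print(l,[(np.round(x["at"],1).tolist(),round(x["p"],2)) for x in env.look_for(l,"scene")[:2]])
E
```

```text
clock: 33.58
tool_pos: [476.2, 35.8, 48.7]
eef_rot: [-3.14, -0.0, -0.208]
ft_force: [1.1, -0.3, 0.6]
width: 19.0
t 33.58 travel 132.84 F -0.04 w 18.97
t 33.92 travel 132.87 F 0.17 w 19.43
wax [([182.9, 219.2], 0.63)]
wood_fid [([238.2, 205.7], 0.83)]
rivets [([443.0, 284.0], 0.65), ([240.0, 237.0], 0.45)]
```

View pics/s22z.png

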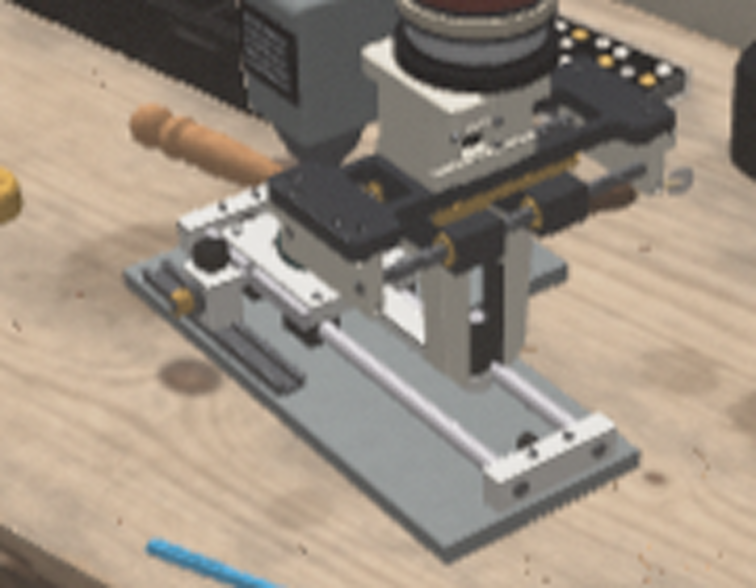

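```bash
python3 - <<'E'
from cell import env
print(env.hand_in())
E
```

```text
the job is handed in; nothing more can be done
None
```

I picked up the tin, laid it in the recess with the slide drawn out, then gripped the knob and eased the slide in until it clicked into the notch. I handed the job in at about 34 s of the 72 s, with the knob still gripped. The hand-in gives no verdict.

- **Tin:** I pinched it lightly across two directions to centre it in the jaws, stopping the fingers about 1 mm below its width. The grip force itself isn't measured. After release, both cameras showed it flat in the recess, and the top view put it within about 1 mm of the centre. At the end I could only see the tin's edge in the recess, because the head and gripper hide the rest.
- **Slide:** The push met about 4 N of drag, which fell to zero as the slide was drawn in to 133 mm of knob travel. The top picture had put the notch 133 mm away. Small nudges either way were pushed back by about 2 N, and the last force along the travel was about 0.2 N. The slide's screws in the top picture also gave 132.8 mm, so the knob did not slip in the jaws. The notch itself is hidden behind the stop block, so I could not see the ball in it.
- **Bystanders:** The networks found the wax, fid and rivet tin within 2 pixels of where they were at the start.
- **Disagreement:** The scene camera's calibration was 3 to 4 mm out near the knob and the tin. I took the knob's position from pinching it in two directions and worked out the recess from that; the tin came from both cameras, then from pinching it.

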